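# Lock the thickness setting of a roti press

### The arm

A 6-joint arm with a two-finger parallel gripper is mounted at the origin on a cart in front of the work surface, level with it; the furniture and walls round the work are solid. World frame = base frame: x ahead of the robot, y to its left, z up, the work surface at z = 0. Lengths are in m, angles in degrees, forces in N, time in s.
With the tool pointing down it reaches from about 0.375 to 0.9 m from the base axis. Payload 3.1 kg.
Tool frame: the origin (TCP) lies midway between the tips of the shut fingers; the grasp point (between the pads) lies 19 mm behind it; z points along the fingers, y is the line along which they close (so a half turn about z gives the same grasp; the last joint's range is limited). The gripper opens to 87 mm and grips with 3 to 60 N. Pads are 19 mm wide; open, the fingers measure 117 mm over their backs; the gripper's body (75 mm by 190 mm) begins 51 mm behind the grasp point.
Start: joints at [58.356, 30.224, 82.088, -0, 67.689, -10.227], TCP at [0.228, 0.582, 0.223] pointing down, gripper open.
Joint ranges: [-176.69, 176.69], [-43.24, 126.21], [12.49, 139.97], [-82, 262], [0, 151.66], [-163.58, 163.58]. Speed limits (degrees/s): [159.86, 159.86, 180, 180, 180, 180].

### API

Orientations are given as a 3x3 rotation matrix whose columns are the frame's x, y, z axes.
In Python, from rig import bot gives the robot as it stands.
- The arm moves only by the shell command python3 steer.py FILE, which reads ROWS from the file FILE. ROWS is a JSON object with one list for each field, all of the same length, 1 to 20, a row being the entries at one place: sx, sy, sz (the shift in m), ax, ay, az (a rotation vector in degrees), finger_gap (the opening from 0.0 (shut) to 1.0 (fully open)); each row is the pose to reach, as a shift and turn from the pose commanded when the command began, along the tool's axes at that moment; what a row does not reach only later rows make up. A row lasts 1/10 s, in which the tool goes at most 0.05 m and 8.59 degrees, less where a joint would pass 70% of its speed; a pose out of reach is approached as far as the arm can. The fingers move at their own pace and stop on an object; the grip force is fixed at half the most. Time passes only in rows, so rows that do not move let the fingers close. It prints the time, the measured TCP pose, the force, the opening and the grip force at its end. Input that does not fit is refused with a message, and nothing moves.
- bot.read_state(): the state, without advancing time (a new reading comes with each control period).
- bot.capture(name): name is "side" or "top" or "wrist"; returns a dict with "color" (420x560x3 uint8, red, green, blue), "K" (3x3 intrinsics, pixels), "view" (4x4, takes a point from world to camera coordinates); the wrist camera has in their place "mount" (4x4, takes a point from camera to tool coordinates, whose origin is the TCP and whose axes are the flange's). Camera axes: x right, y up, looking along -z (the intrinsics and any distortion apply to the point x, -y, -z); pixel columns grow to the right and rows downward; lengths in m; the calibration is good to about 2 mm. The wrist camera is an equidistant fisheye: a pixel r from the principal point sees the ray r / f radians off the axis. A picture is of the moment at which its call begins: read the wrist's pose just before it. There is no depth.
- bot.hand_in(): hands the job in; it is judged then, once.
The state is a dict: "time_s": time; "joint_positions": joint angles; "qvel": joint speeds; "tau": joint torques, N m; "position": TCP position; "tcp_rot": TCP orientation; "force": force on the tool from outside, world axes, zero at the start; "moment": the same for the moment, N m; "opening": opening from 0.0 (shut) to 1.0 (fully open); "grasp_force": force on a finger pad.
Only numpy, scipy, OpenCV 4.12 (cv2) and the standard library are available. Lean on these libraries where they do the work, as an engineer would, in place of code of your own. Each camera call takes 0.05 s, during which the arm holds its last target. There are 200 camera calls.

### The job

The roti press's stop screw is set right but its lock nut is loose: put the holding key fully down on the screw's square head with its arm just beside the left side of the platen, which keeps it from turning on clockwise, and let go of it. With the key holding the screw, swing the nut's lever clockwise until the nut is firmly hand-tight, about 14 N of push at the lever's end and never over 16 N, without losing the screw's setting. Then take the key off and stand it upright on the worktop again about where it stood, leaving the things around in their places.

Things in the scene. Friction and masses are not known exactly. Their poses are not given: they have to be found in the camera images.
- press: Hand roti press of cast aluminium, heavy, immovable, open. Origin on the worktop below the stop screw's axis; x points to the centre of the round lower platen 125 mm away, y left, z up. Platen: radius 75 mm, upright side from 60 to 80 mm high; round it a flat gutter, radius 93 mm, 60 mm high. Upper platen stands open beyond x = 200 mm, up to 400 mm high.
- stop_screw: Upright steel screw in the boss in front of the platen; origin as the press. Top: round collar, radius 12 mm, upper face 60 mm above the worktop; on it a square head 14 mm across flats, 15 mm tall, then a 3 mm tip 10.5 mm across. Thread 2.5 mm pitch. It turns easily and the nut drags it round unless it is held.
- screw_head (a point): Centre of the collar's upper face, 60 mm above the worktop, on the screw's axis: the key's underside rests here when it is fully down.
- screw_corner (a point): Point on the screw 20 mm from its axis, 60 mm high. Seen from above, the direction from screw_head to it is square to a face of the head, and is the direction the key's arm must point when put on: 2 to 7 degrees counter-clockwise of touching the left side of the platen. It moves 7 mm when the screw turns 20 degrees.
- key_stop (a point): Point on the upright left side of the lower platen, 65 mm high, where the key's arm bears once the nut drags the key clockwise.
- lock_nut: Hexagon nut on the screw, under the collar, 30 to 45 mm high, 35 mm over corners; origin as the press. Turned clockwise (from above) it first runs stiffly: about 6 N at the lever's end. After 0.1 to 0.9 rad, unknown, it meets its spring washer and the push climbs 4 to 5 N per 0.1 rad. Hand-tight: 13 to 16 N at the lever's end; at 18 N it is overtightened. It holds when let go.
- seat_washer: Round steel spring washer on the boss under the nut, upper face 30 mm above the worktop. Origin as the press.
- nut_lever: Black clamping lever of the nut, turning about the screw's axis with it. Origin on that axis at worktop height, x along the lever. Round grip 17 mm thick, rising from 58 mm out, 60 mm high to 92 mm out, 80 mm high. Starts 195 to 245 degrees counter-clockwise of the press's x, sweeps clockwise; where it ends up tight is unknown.
- lever_end (a point): Point on the middle line of the lever's grip, 80 mm from the screw's axis, 73 mm above the worktop: push here, sideways, along the circle.
- key: Steel holding key, 0.16 kg, loose, standing left of the press. Origin: centre of its underside below the socket; z up, x along the side arm. Socket block 28 x 28 x 24 mm, square hole 15.6 mm wide, 19 mm deep, open below, faces across x and y. Arm 12 mm wide, 10 mm tall, at the bottom, to x = 119 mm; on the screw it lies on the gutter. A dish basket, 160 mm tall, stands behind.
- key_socket (a point): Centre of the mouth of the key's socket, on its underside (the key's origin).
- key_bow (a point): Centre of the key's flat bow (grip), 40 mm above the key's underside. The bow is 36 mm long along the key's x, 10 mm thick along its y, and reaches from 24 to 56 mm above the underside.
- mug_orange: Orange mug, 92 mm tall, a bystander left of the work.
- katori_b: Small steel bowl, 104 mm wide, 42 mm tall, a bystander right of the press.
- onion_1: Red onion, 71 mm tall, a bystander right of the press.

How it is judged (in metres and radians):
On the way, in this order (a step that is already met when the one before it is completed fails the run):
1. the key sits fully down on the screw's head, released (horizontal distance between key_socket and screw_head below 0.003 m and z of key_socket in the frame of screw_head below 0.005 m and angle between key's own z axis and vertical below 0.12 rad and contact force between the fingers and key below 0.1 N), for 0.2 s.
2. the lock nut is hand-tight while the key holds the screw (contact force between lock_nut and seat_washer above 20 N and horizontal distance between key_socket and screw_head below 0.003 m and z of key_socket in the frame of screw_head below 0.005 m and angle between key's own z axis and vertical below 0.12 rad and distance of screw_corner from where it was at the start of the episode below 0.007 m), for 0.2 s.
3. the key is lifted off the screw (z of key_socket in the frame of screw_head above 0.025 m), for 0.1 s.
At the end, for the whole second after the job is handed in: Lock nut clamped on its washer with at least 17 N (hand-tight); stop screw turned by less than about 20 degrees (its corner point within 7 mm of its start); key released, upright on the worktop, at rest, at least 130 mm from the screw and on the left side of the press (contact force between lock_nut and seat_washer above 17 N and distance of screw_corner from where it was at the start of the episode below 0.007 m and height (world z) of key below 0.004 m and angle between key's own z axis and vertical below 0.1 rad and horizontal distance between key_socket and screw_head above 0.13 m and y of key in the frame of press above 0.05 m and linear speed of key below 0.02 m/s); the robot touches nothing.
It fails at once if the nut is overtightened (contact force between lock_nut and seat_washer above 50 N).
It fails at once if a bystander is pushed out of its place (distance of any of mug_orange, katori_b, onion_1 from where it was at the start of the episode above 0.03 m).
It also fails if it takes over 72 s, if anything falls off the work surface, if the arm or the gripper's body presses on something with over 40 N, if the wrist force passes 120 N, or if a joint passes its speed limit or range.

## Working session

There is one attempt and no reset: what is moved stays moved. The work goes in short steps, Python scripts to look and compute and a shell command to move; the robot and the scene stay as the last step left them, time stands still between calls to the robot, and variables do not carry over. Pictures are saved under pics/ and viewed, at most 10 in all, crops included, and the job is handed in when it is done.

```bash
ls; mkdir -p pics
python3 - <<'E'
from rig import bot
import cv2,numpy as np
s=bot.read_state(); print({k:np.round(v,3).tolist() for k,v in s.items()})
for n in("top","side","wrist"):
    c=bot.capture(n); cv2.imwrite(f"pics/{n}0.png",c["color"][...,::-1]); print(n,c["K"].tolist(),np.round(c.get("view",c.get("mount")),4).tolist(), [k for k in c])
a=[cv2.imread(f"pics/{n}0.png") for n in("top","side")]
E
```

```text
pics
rig.py
steer.py
{'time_s': 0.0, 'joint_positions': [58.356, 30.281, 82.156, -0.001, 67.688, -10.226], 'qvel': [-0.021, 0.044, 0.085, 0.04, 0.029, -0.054], 'tau': [-0.0, -44.004, -17.659, 0.063, 0.058, -0.0], 'position': [0.228, 0.581, 0.222], 'tcp_rot': [[-0.931, 0.365, -0.001], [0.365, 0.931, -0.002], [0.0, -0.002, -1.0]], 'force': [-0.859, -0.29, -0.938], 'moment': [0.02, -0.033, -0.002], 'grasp_force': 0.0, 'opening': 0.998}
top [[436.0709222711522, 0.0, 270.29688657696965], [0.0, 436.0709222711522, 206.93209206954214], [0.0, 0.0, 1.0]] [[-0.0223, -0.9997, -0.0058, -0.1686], [0.9943, -0.0228, 0.1038, -0.5237], [-0.1039, -0.0035, 0.9946, -1.2015], [0.0, 0.0, 0.0, 1.0]] ['color', 'K', 'view']
side [[526.7667251456515, 0.0, 287.0170999722444], [0.0, 526.7667251456515, 201.38645730268374], [0.0, 0.0, 1.0]] [[0.976, -0.2172, 0.0139, -0.5335], [0.1376, 0.6651, 0.734, 0.0014], [-0.1687, -0.7145, 0.679, -1.8823], [0.0, 0.0, 0.0, 1.0]] ['color', 'K', 'view']
wrist [[325.19226210127806, 0.0, 282.18808325574247], [0.0, 325.19226210127806, 212.3959327635205], [0.0, 0.0, 1.0]] [[-0.0005, 0.9522, 0.3054, 0.0833], [1.0, 0.0007, -0.0005, 0.0004], [-0.0007, 0.3054, -0.9522, -0.1627], [0.0, 0.0, 0.0, 1.0]] ['color', 'K', 'mount']
```

View pics/top0.png

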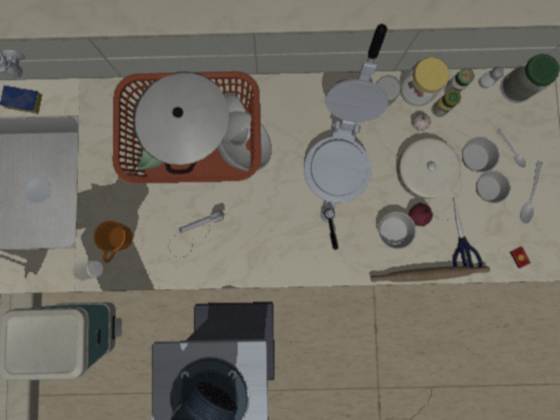

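View pics/side0.png

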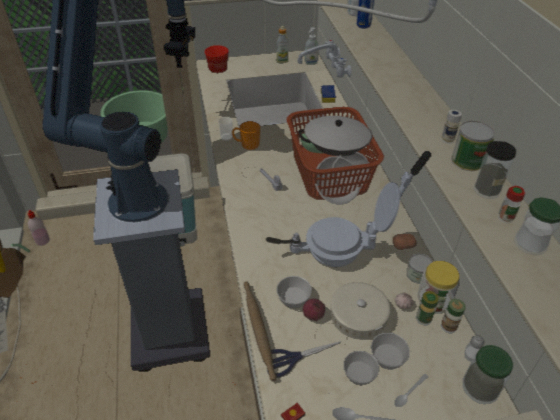

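View pics/wrist0.png

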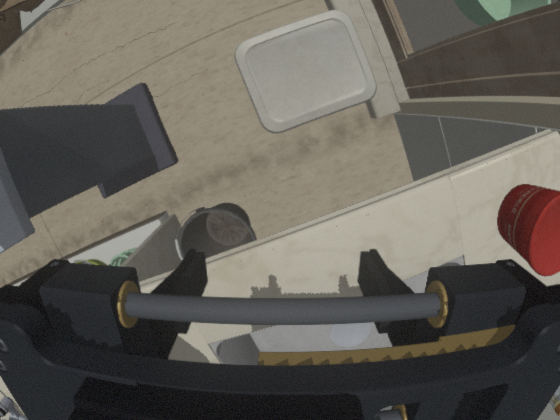

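```bash
cat > h.py <<'E'
import numpy as np,cv2
from rig import bot
def snap(n,name=None):
    s=bot.read_state(); c=bot.capture(n)
    if name: cv2.imwrite(f"pics/{name}.png",c["color"][...,::-1])
    if n=="wrist":
        T=np.eye(4);T[:3,:3]=s["tcp_rot"];T[:3,3]=s["position"]; c["M"]=T@c["mount"]
    else: c["M"]=np.linalg.inv(c["view"])
    c["n"]=n
    return c
def ray(c,u,v):
    K=c["K"];x=(u-K[0,2])/K[0,0];y=(v-K[1,2])/K[1,1]
    if c["n"]=="wrist":
        r=np.hypot(x,y)+1e-12; d=np.array([np.sin(r)*x/r,-np.sin(r)*y/r,-np.cos(r)])
    else: d=np.array([x,-y,-1.])
    d=c["M"][:3,:3]@d; return c["M"][:3,3],d/np.linalg.norm(d)
def onz(c,u,v,z):
    o,d=ray(c,u,v); return o+d*(z-o[2])/d[2]
def proj(c,p):
    q=np.linalg.inv(c["M"])@np.append(p,1); x,y,z=q[0],-q[1],-q[2]
    if c["n"]=="wrist":
        t=np.arctan2(np.hypot(x,y),z);h=np.hypot(x,y)+1e-12;x,y=t*x/h,t*y/h
    else: x,y=x/z,y/z
    return np.array([c["K"][0,0]*x+c["K"][0,2],c["K"][1,1]*y+c["K"][1,2]])
def tri(*obs):
    A=np.zeros((3,3));b=np.zeros(3)
    for c,u,v in obs:
        o,d=ray(c,u,v);P=np.eye(3)-np.outer(d,d);A+=P;b+=P@o
    p=np.linalg.solve(A,b); return p,[np.linalg.norm(np.cross(p-ray(c,u,v)[0],ray(c,u,v)[1])) for c,u,v in obs]
E
python3 - <<'E'
from h import *
t=snap("top");s=snap("side")
for n,u,v,z in[("screw",328,212,.07),("lever end",335,245,.073),("platen",338,167,.08),("keysock",216,217,.05),("arm tip",182,230,.005),("mug",111,237,.09)]: print(n,onz(t,u,v,z).round(3))
for n,u,v,z in[("screw",296,241,.07),("key",277,183,.05),("armtip",262,170,.0),("platen",335,236,.08)]: print(n,onz(s,u,v,z).round(3))
a=cv2.resize(t["color"][150:270,160:360],(800,480),interpolation=3);cv2.imwrite("pics/tc.png",a[...,::-1])
E
```

```text
screw [ 0.498 -0.337  0.07 ]
lever end [ 0.408 -0.352  0.073]
platen [ 0.619 -0.367  0.08 ]
keysock [ 0.493 -0.03   0.05 ]
arm tip [0.462 0.073 0.005]
mug [0.443 0.244 0.09 ]
screw [ 0.493 -0.368  0.07 ]
key [ 0.496 -0.061  0.05 ]
armtip [0.467 0.082 0.   ]
platen [ 0.615 -0.382  0.08 ]
```

View pics/tc.png

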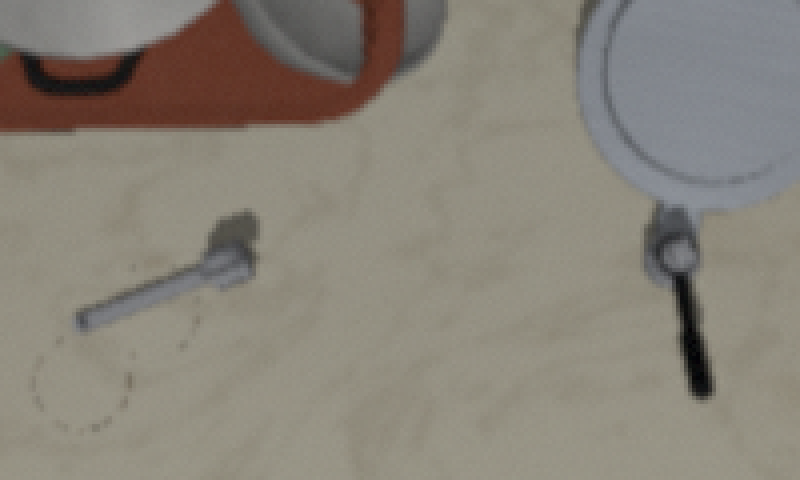

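```bash
cat >> h.py <<'E'
def go(p,yaw):
    """tool-axis shift and turn to TCP p, tool pointing down, tool y at world angle yaw (deg)"""
    from scipy.spatial.transform import Rotation as Ro
    s=bot.read_state();R=np.array(s["tcp_rot"]);a=np.radians(yaw)
    y=np.array([np.cos(a),np.sin(a),0]);z=np.array([0,0,-1.]);T=np.c_[np.cross(y,z),y,z]
    print("shift",(R.T@(np.array(p)-s["position"])).round(4),"rot",Ro.from_matrix(R.T@T).as_rotvec(degrees=True).round(2))
def st():
    s=bot.read_state();R=np.array(s["tcp_rot"]);print(round(s["time_s"],2),np.round(s["position"],4),"yaw",round(np.degrees(np.arctan2(R[1,1],R[0,1])),2),"F",np.round(s["force"],2),"op",round(s["opening"],3),"gf",round(s["grasp_force"],2),"j",np.round(s["joint_positions"],1))
E
python3 - <<'E'
from h import *
t=snap("top")
for u,v in[(245,182),(190,182),(260,170)]: print(onz(t,u,v,.16).round(3))
go([.49,-.03,.23],107)
E
```

```text
[ 0.571 -0.118  0.16 ]
[0.574 0.021 0.16 ]
[ 0.6   -0.157  0.16 ]
shift [-0.4672 -0.4738 -0.0075] rot [-4.000e-02 -2.000e-02 -3.842e+01]
```

```bash
echo '{"sx":[-0.47,-0.47,-0.47,-0.47,-0.47,-0.47,-0.47,-0.47,-0.47,-0.47,-0.47,-0.47,-0.47,-0.47,-0.47,-0.47,-0.47,-0.47,-0.47,-0.47],"sy":[-0.475,-0.475,-0.475,-0.475,-0.475,-0.475,-0.475,-0.475,-0.475,-0.475,-0.475,-0.475,-0.475,-0.475,-0.475,-0.475,-0.475,-0.475,-0.475,-0.475],"sz":[-0.01,-0.01,-0.01,-0.01,-0.01,-0.01,-0.01,-0.01,-0.01,-0.01,-0.01,-0.01,-0.01,-0.01,-0.01,-0.01,-0.01,-0.01,-0.01,-0.01],"ax":[0,0,0,0,0,0,0,0,0,0,0,0,0,0,0,0,0,0,0,0],"ay":[0,0,0,0,0,0,0,0,0,0,0,0,0,0,0,0,0,0,0,0],"az":[-38.4,-38.4,-38.4,-38.4,-38.4,-38.4,-38.4,-38.4,-38.4,-38.4,-38.4,-38.4,-38.4,-38.4,-38.4,-38.4,-38.4,-38.4,-38.4,-38.4],"finger_gap":[1,1,1,1,1,1,1,1,1,1,1,1,1,1,1,1,1,1,1,1]}' > next.json && python3 steer.py next.json
python3 - <<'E'
from h import *
st(); c=snap("wrist","w1"); import pickle; pickle.dump(c,open("w1.pkl","wb"));st()
E
```

```text
time_s: 2.3
position: [0.4921, -0.0312, 0.2327]
tcp_rot: [[-0.956, -0.293, 0.0], [-0.293, 0.956, -0.0], [-0.0, -0.0, -1.0]]
force: [-0.8, 0.2, 0.0]
opening: 0.999
grasp_force: 0.0
2.3 [ 0.4921 -0.0312  0.2327] yaw 107.06 F [-0.77  0.19  0.02] op 0.999 gf 0.0 j [ -16.6   19.3  100.     0.    60.7 -123.7]
2.35 [ 0.4921 -0.0313  0.2327] yaw 107.05 F [-0.35  0.05  0.43] op 0.997 gf 0.0 j [ -16.7   19.3   99.9   -0.    60.7 -123.7]
```

View pics/w1.png

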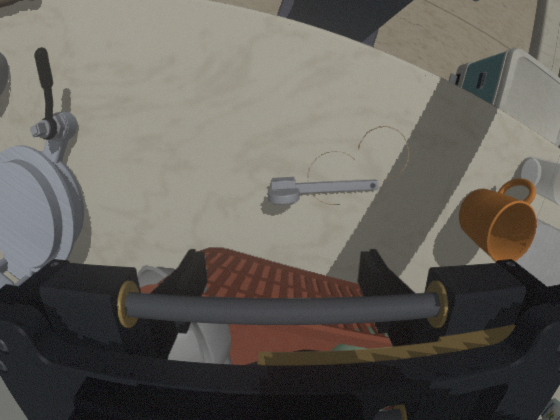

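```bash
python3 - <<'E'
from h import *; import pickle
c=pickle.load(open("w1.pkl","rb"))
print(onz(c,284,188,.05),onz(c,284,200,.0),onz(c,377,186,.005),onz(c,50,127,.07))
E
echo '{"sx":[-0.05,-0.05,-0.05,-0.05,-0.05],"sy":[0,0,0,0,0],"sz":[0.03,0.06,0.09,0.09,0.09],"ax":[0,0,0,0,0],"ay":[0,0,0,0,0],"az":[0,0,0,0,0],"finger_gap":[1,1,1,1,1]}' > next.json && python3 steer.py next.json
python3 - <<'E'
from h import *; import pickle
c1=pickle.load(open("w1.pkl","rb"));st();c=snap("wrist","w2");pickle.dump(c,open("w2.pkl","rb"))
a=cv2.resize(c1["color"][160:225,250:400],(750,325),interpolation=3)
p=proj(c,[.495,-.035,.03]);print(p);
b=cv2.resize(c["color"][60:300,150:430],(700,600),interpolation=3)
cv2.imwrite("pics/k1.png",a[...,::-1]);cv2.imwrite("pics/k2.png",b[...,::-1])
E
```

```text
[ 0.4912785  -0.02973302  0.05      ] [ 0.51755991 -0.02136195  0.        ] [0.46364626 0.08534839 0.005     ] [ 0.49134877 -0.32067242  0.07      ]
time_s: 2.85
position: [0.5398, -0.0172, 0.1425]
tcp_rot: [[-0.956, -0.292, -0.001], [-0.292, 0.956, 0.0], [0.001, 0.001, -1.0]]
force: [0.5, 0.8, 0.4]
opening: 1.005
grasp_force: 0.0
2.85 [ 0.5398 -0.0172  0.1425] yaw 107.0 F [0.51 0.76 0.36] op 1.005 gf 0.0 j [ -13.7   30.2   98.7   -0.    51.2 -120.7]Traceback (most recent call last):
  File "<stdin>", line 2, in <module>
FileNotFoundError: [Errno 2] No such file or directory: 'w2.pkl'
```

```bash
pwd; ls
python3 - <<'E'
from h import *; import pickle
c1=pickle.load(open("w1.pkl","rb"));c=snap("wrist","w2")
pickle.dump(c,open("w2.pkl","wb"))
p=proj(c,[.495,-.035,.03]);print(p);
b=cv2.resize(c["color"][60:300,150:430],(700,600),interpolation=3)
cv2.imwrite("pics/k2.png",b[...,::-1])
E
```

```text
.
h.py
pics
rig.py
steer.py
w1.pkl
[278.6768985  151.54885554]
```

View pics/k2.png

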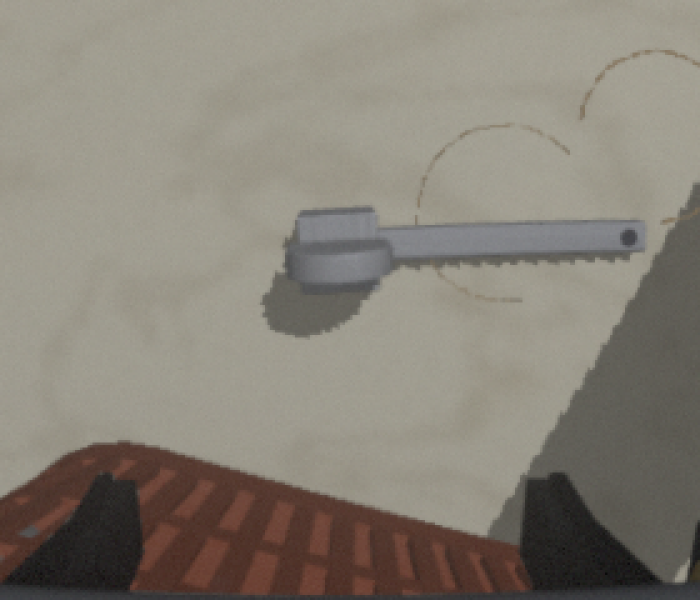

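Run:
```python
import cv2
a=cv2.imread("pics/w1.png")[165:215,255:395];b=cv2.imread("pics/w2.png")[135:185,255:415]
a=cv2.resize(a,None,fx=5,fy=5,interpolation=2);b=cv2.resize(b,None,fx=5,fy=5,interpolation=2)
a=cv2.copyMakeBorder(a,0,0,0,100,0)
cv2.imwrite("pics/k3.png",cv2.convertScaleAbs(cv2.vconcat([a,b]),alpha=1.5))
```

```text
(no output)
```

View pics/k3.png

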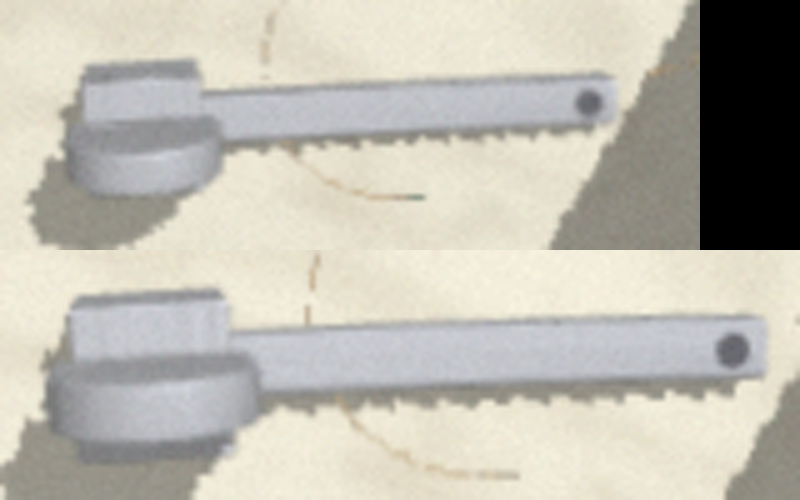

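```bash
cat > m.py <<'E'
from h import *; import pickle
a=pickle.load(open("w1.pkl","rb"));b=dict(a)
st(); b=snap("wrist");pickle.dump(b,open("w2.pkl","wb"))
for n,p,q,z in[("bowtop",(283.6,199.6),(286,167.2),.056),("hole",(372.8,185.6),(401.6,155),.01),("bl",(271.6,181),(269,145.6),.024),("br",(294.6,181),(300,145),.024)]:
    t,r=tri((a,*p),(b,*q)); print(n,t.round(4),np.round(r,4),onz(a,*p,z).round(4),onz(b,*q,z).round(4))
E
python3 m.py
```

```text
2.95 [ 0.5411 -0.0176  0.1441] yaw 106.99 F [ 0.33 -0.4  -0.15] op 0.997 gf 0.0 j [ -13.7   30.    98.6   -0.    51.2 -120.7]
bowtop [ 0.5028 -0.0267  0.0545] [0. 0.] [ 0.5024 -0.0268  0.056 ] [ 0.5025 -0.0268  0.056 ]
hole [0.4645 0.0789 0.0076] [0. 0.] [0.4642 0.0781 0.01  ] [0.4645 0.0779 0.01  ]
bl [ 0.4939 -0.0443  0.0223] [0.0003 0.0003] [ 0.4934 -0.0441  0.024 ] [ 0.4938 -0.0446  0.024 ]
br [ 0.4852 -0.0189  0.0259] [0.0003 0.0003] [ 0.4855 -0.0184  0.024 ] [ 0.4854 -0.019   0.024 ]
```

```bash
cat >> h.py <<'E'
def gog(g,yaw,tilt=12,off=(0,0,.019)):
    """shift/turn so the tool point (off behind TCP along -z) is at g, tool y at yaw, body leaning tilt deg to tool +x"""
    from scipy.spatial.transform import Rotation as Ro
    s=bot.read_state();R=np.array(s["tcp_rot"]);a=np.radians(yaw)
    T=np.c_[[-np.sin(a),np.cos(a),0],[np.cos(a),np.sin(a),0],[0,0,-1.]]
    T[:,0]=np.cross(T[:,1],T[:,2]);T=T@Ro.from_euler("y",-tilt,degrees=True).as_matrix()
    p=np.array(g)+T@np.array(off)
    print("tcp",p.round(4),"shift",(R.T@(p-s["position"])).round(4),"rot",Ro.from_matrix(R.T@T).as_rotvec(degrees=True).round(2),"zax",T[:,2].round(3), "down",(R.T@[0,0,-1]).round(4))
E
python3 -c "
from h import *
gog([.5025,-.0268,.12],110);gog([.5025,-.0268,.04],110)"
```

```text
tcp [ 0.5062 -0.0254  0.1014] shift [0.0359 0.0029 0.0428] rot [ -0.42 -11.83  -2.99] zax [ 0.195  0.071 -0.978] down [0.003  0.0018 1.    ]
tcp [ 0.5062 -0.0254  0.0214] shift [0.0361 0.003  0.1228] rot [ -0.42 -11.83  -2.99] zax [ 0.195  0.071 -0.978] down [0.003  0.0018 1.    ]
```

```bash
echo '{"sx":[0.036,0.036,0.036,0.036,0.036],"sy":[0.003,0.003,0.003,0.003,0.003],"sz":[0.02,0.043,0.043,0.043,0.043],"ax":[-0.4,-0.4,-0.4,-0.4,-0.4],"ay":[-11.8,-11.8,-11.8,-11.8,-11.8],"az":[-3,-3,-3,-3,-3],"finger_gap":[1,1,1,1,1]}' > next.json && python3 steer.py next.json
python3 -c "
from h import *
st();c=snap('wrist','w3')
for p in([.5025,-.0268,.056],[.5025,-.0268,.04],[.4645,.0785,.01]):print(proj(c,np.array(p)))
gog([.5025,-.0268,.04],110)
cv2.imwrite('pics/w3c.png',cv2.resize(cv2.imread('pics/w3.png')[130:330,180:440],None,fx=3,fy=3))"
```

```text
time_s: 3.5
position: [0.5081, -0.026, 0.1014]
tcp_rot: [[-0.919, -0.342, 0.197], [-0.335, 0.94, 0.069], [-0.209, -0.002, -0.978]]
force: [-0.1, 0.2, 0.5]
opening: 0.999
grasp_force: 0.0
3.5 [ 0.5081 -0.026   0.1014] yaw 110.0 F [-0.15  0.19  0.51] op 0.999 gf 0.0 j [ -20.3   30.1  113.4   16.4   28.2 -144.2]
[284.67354703 215.64597184]
[284.57585433 204.23159623]
[417.59232601 188.14331356]
tcp [ 0.5062 -0.0254  0.0214] shift [0.0182 0.0011 0.0778] rot [-0.11  0.04  0.05] zax [ 0.195  0.071 -0.978] down [0.2086 0.0021 0.978 ]
```

View pics/w3c.png

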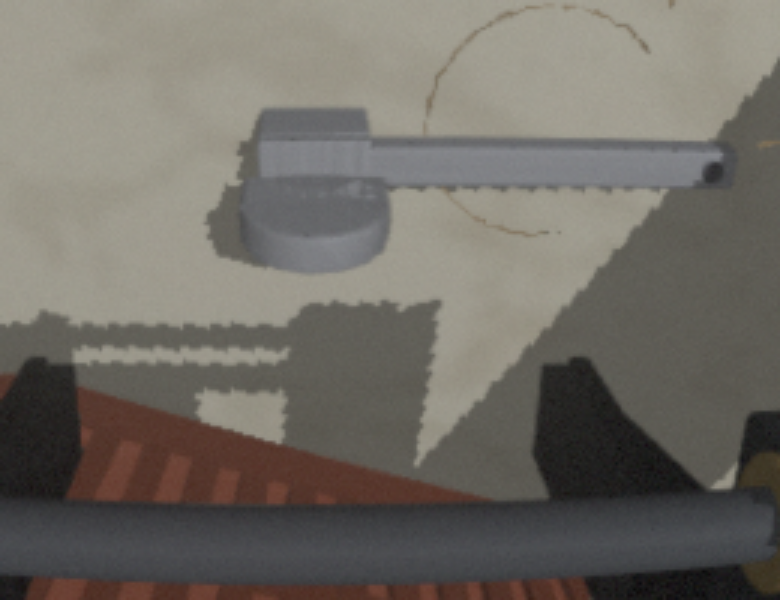

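```bash
echo '{"sx":[0.0085,0.0145,0.0185,0.0185,0.0185,0.0185],"sy":[0.001,0.001,0.001,0.001,0.001,0.001],"sz":[0.035,0.06,0.078,0.078,0.078,0.078],"ax":[0,0,0,0,0,0],"ay":[0,0,0,0,0,0],"az":[0,0,0,0,0,0],"finger_gap":[1,1,1,1,1,1]}' > next.json && python3 steer.py next.json
python3 -c "
from h import *
st();gog([.502,-.027,.04],110)"
```

```text
time_s: 4.15
position: [0.5039, -0.0249, 0.0206]
tcp_rot: [[-0.919, -0.343, 0.195], [-0.335, 0.939, 0.071], [-0.207, -0.0, -0.978]]
force: [-0.5, -0.2, -0.1]
opening: 0.999
grasp_force: 0.0
4.15 [ 0.5039 -0.0249  0.0206] yaw 110.04 F [-0.53 -0.17 -0.1 ] op 0.999 gf 0.0 j [ -20.3   40.1  116.    28.    16.5 -156.8]
tcp [ 0.5057 -0.0256  0.0214] shift [-0.0016 -0.0013 -0.0005] rot [-0.01 -0.06  0.05] zax [ 0.195  0.071 -0.978] down [2.069e-01 4.000e-04 9.784e-01]
```

```bash
echo '{"sx":[-0.0015,-0.0015,-0.0015,-0.0015,-0.0015,-0.0015,-0.0015,-0.0015],"sy":[-0.0012,-0.0012,-0.0012,-0.0012,-0.0012,-0.0012,-0.0012,-0.0012],"sz":[-0.0005,-0.0005,-0.0005,-0.0005,-0.0005,-0.0005,-0.0005,-0.0005],"ax":[0,0,0,0,0,0,0,0],"ay":[0,0,0,0,0,0,0,0],"az":[0,0,0,0,0,0,0,0],"finger_gap":[0.5,0.2,0.2,0.2,0.2,0.2,0.2,0.2]}' > next.json && python3 steer.py next.json
python3 -c "
from h import *
st()"
echo '{"sx":[-0.0068,-0.014,-0.0265,-0.035,-0.035,-0.035],"sy":[0,0,0,0,0,0],"sz":[-0.025,-0.065,-0.12,-0.16,-0.16,-0.16],"ax":[0,0,0,0,0,0],"ay":[0,0,0,0,0,0],"az":[0,0,0,0,0,0],"finger_gap":[0.2,0.2,0.2,0.2,0.2,0.2]}' > next.json && python3 steer.py next.json
python3 -c "
from h import *
st()
gog([.495,-.33,.2],35)"
```

```text
time_s: 4.95
position: [0.504, -0.0254, 0.0201]
tcp_rot: [[-0.92, -0.342, 0.192], [-0.334, 0.94, 0.071], [-0.204, 0.002, -0.979]]
force: [0.9, 0.6, -0.4]
opening: 0.409
grasp_force: 30.0
4.95 [ 0.504  -0.0254  0.0201] yaw 110.0 F [ 0.93  0.56 -0.4 ] op 0.409 gf 30.0 j [ -20.4   40.2  115.9   27.6   16.8 -156.4]
time_s: 5.55
position: [0.5057, -0.0251, 0.1849]
tcp_rot: [[-0.919, -0.342, 0.194], [-0.335, 0.94, 0.071], [-0.206, 0.0, -0.979]]
force: [-0.2, -1.1, -2.6]
opening: 0.41
grasp_force: 30.0
5.55 [ 0.5057 -0.0251  0.1849] yaw 110.02 F [-0.25 -1.07 -2.61] op 0.41 gf 30.0 j [ -20.3   20.9  109.3   11.7   41.3 -138.5]
tcp [ 0.4973 -0.3332  0.1814] shift [ 0.1117 -0.2866 -0.02  ] rot [15.54 -0.09 73.4 ] zax [ 0.119 -0.17  -0.978] down [ 2.062e-01 -1.000e-04  9.785e-01]
```

```bash
python3 -c "
from h import *
gog([.50,-.2,.215],110);gog([.535,-.392,.215],35)"
```

```text
tcp [ 0.5037 -0.1986  0.1964] shift [ 0.0576 -0.1624 -0.0239] rot [ 0.01 -0.1   0.02] zax [ 0.195  0.071 -0.978] down [ 2.062e-01 -1.000e-04  9.785e-01]
tcp [ 0.5373 -0.3952  0.1964] shift [ 0.0926 -0.3586 -0.0313] rot [15.54 -0.09 73.4 ] zax [ 0.119 -0.17  -0.978] down [ 2.062e-01 -1.000e-04  9.785e-01]
```

```bash
echo '{"sx":[0.018,0.035,0.052,0.058,0.065,0.07,0.074,0.08,0.084,0.088,0.092,0.0926,0.0926,0.0926,0.0926,0.0926],"sy":[-0.045,-0.09,-0.135,-0.165,-0.195,-0.225,-0.25,-0.275,-0.3,-0.325,-0.35,-0.3586,-0.3586,-0.3586,-0.3586,-0.3586],"sz":[-0.02,-0.024,-0.024,-0.026,-0.027,-0.028,-0.028,-0.03,-0.03,-0.031,-0.031,-0.031,-0.031,-0.031,-0.031,-0.031],"ax":[0,0,0,1.7,3.4,5.1,6.8,8.5,10.2,11.9,13.6,15.5,15.5,15.5,15.5,15.5],"ay":[0,0,0,0,0,0,0,0,0,0,0,0,0,0,0,0],"az":[0,0,0,8,16,24,32,40,48,56,64,73.4,73.4,73.4,73.4,73.4],"finger_gap":[0.2,0.2,0.2,0.2,0.2,0.2,0.2,0.2,0.2,0.2,0.2,0.2,0.2,0.2,0.2,0.2]}' > next.json && python3 steer.py next.json
python3 -c "
from h import *
import pickle
st();c=snap('wrist','p1');pickle.dump(c,open('p1.pkl','wb'))
for p in([.498,-.335,.078],[.5,-.34,.06]):print(proj(c,np.array(p)))"
```

```text
time_s: 7.15
position: [0.5366, -0.3943, 0.1941]
tcp_rot: [[-0.563, 0.818, 0.115], [0.801, 0.575, -0.167], [-0.203, -0.002, -0.979]]
force: [-0.3, 0.3, -1.2]
opening: 0.405
grasp_force: 30.0
7.15 [ 0.5366 -0.3943  0.1941] yaw 35.08 F [-0.3   0.33 -1.18] op 0.405 gf 30.0 j [-44.9  31.2  86.7  -2.7  50.7 -78.5]
[284.27115648 100.16339007]
[282.69049814 102.64259204]
```

View pics/p1.png

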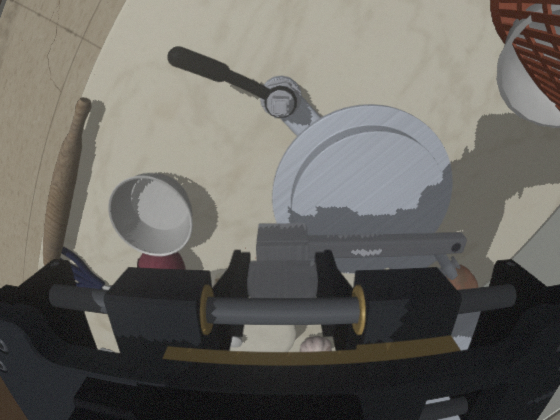

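```bash
echo '{"sx":[0.015,0.028,0.028,0.028,0.028],"sy":[0.015,0.03,0.03,0.03,0.03],"sz":[0.02,0.04,0.04,0.04,0.04],"ax":[0,0,0,0,0],"ay":[0,0,0,0,0],"az":[0,0,0,0,0],"finger_gap":[0.2,0.2,0.2,0.2,0.2]}' > next.json && python3 steer.py next.json
python3 - <<'E'
from h import *
import pickle
st();b=snap('wrist','p2');pickle.dump(b,open('p2.pkl','wb'))
a=pickle.load(open('p1.pkl','rb'))
q=proj(b,np.array([.498,-.335,.07]));print(q);x,y=int(q[0]),int(q[1])
A=cv2.resize(a["color"][75:125,240:320],(400,250),interpolation=2)
x0,y0=x-40,y-25; print(x0,y0)
B=cv2.resize(b["color"][y0:y0+50,x0:x0+80],(400,250),interpolation=2)
C=cv2.resize(b["color"][205:275,240:480],(800,233),interpolation=2)
cv2.imwrite('pics/pm.png',cv2.convertScaleAbs(np.vstack([np.hstack([A,B]),C]),alpha=1.5)[...,::-1])
E
```

```text
time_s: 7.7
position: [0.5513, -0.3637, 0.1514]
tcp_rot: [[-0.561, 0.819, 0.118], [0.801, 0.573, -0.171], [-0.208, -0.001, -0.978]]
force: [-0.2, 0.2, -1.7]
opening: 0.413
grasp_force: 30.0
7.7 [ 0.5513 -0.3637  0.1514] yaw 34.99 F [-0.2   0.24 -1.67] op 0.413 gf 30.0 j [-41.8  34.   89.6  -4.   44.8 -74.2]
[242.37188388 131.27436361]
202 106
```

View pics/pm.png

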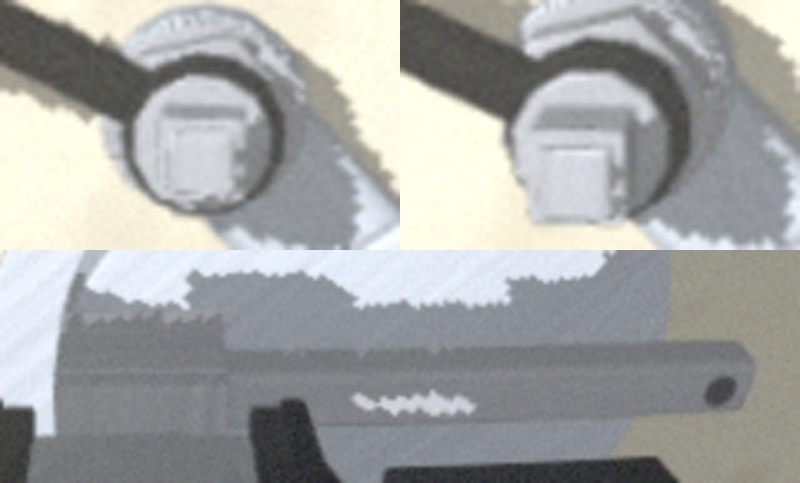

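```bash
cat > m2.py <<'E'
from h import *; import pickle
from scipy.optimize import least_squares
a=pickle.load(open("p1.pkl","rb"));b=pickle.load(open("p2.pkl","rb"))
for n,p,q,z in[("tip",(280.3,107.6),(237.2,142.4),.078),("headtop",(280.2,107.2),(237.7,141.5),.075),("collar",(280.2,103.2),(239.8,136.2),.06)]:
    t,r=tri((a,*p),(b,*q)); print(n,t.round(4),np.round(r,4),onz(a,*p,z).round(4),onz(b,*q,z).round(4))
# key in hand, camera M of b
Rg=np.array([[-.92,-.342,.192],[-.334,.94,.071],[-.204,.002,-.979]]);tg=np.array([.504,-.0254,.0201])
k=np.radians(110);Rk=np.array([[np.cos(k),-np.sin(k),0],[np.sin(k),np.cos(k),0],[0,0,1]]);tk=np.array([.502,-.027,0])
R0=Rg.T@Rk;t0=Rg.T@(tk-tg);print("key in tool",t0.round(4))
P=np.array([[-.014,.014,0],[.014,.014,0],[-.014,.014,.024],[.014,.014,.024],[.1116,0,.01]])
obs=np.array([[259.5,225.4],[306.6,224.5],[256.5,241.9],[308.4,243],[456.3,247.3]])
c=dict(b);c["M"]=b["mount"]
pr=lambda R,t:np.array([proj(c,R@p+t) for p in P])
print((pr(R0,t0)-obs).round(1))
from scipy.spatial.transform import Rotation as Ro
f=lambda v:(pr(Ro.from_rotvec([0,0,v[3]]).as_matrix()@R0,t0+v[:3])-obs).ravel()
r=least_squares(f,np.zeros(4));print("fit dt",r.x[:3].round(4),"yaw",np.degrees(r.x[3]).round(2));print(f(r.x).reshape(-1,2).round(1))
E
python3 m2.py
```

```text
tip [ 0.4991 -0.3421  0.076 ] [0.0001 0.0001] [ 0.4989 -0.3418  0.078 ] [ 0.4989 -0.3414  0.078 ]
headtop [ 0.4992 -0.3424  0.0728] [0. 0.] [ 0.499  -0.3421  0.075 ] [ 0.499  -0.3417  0.075 ]
collar [ 0.4985 -0.3412  0.0631] [0.0003 0.0003] [ 0.4986 -0.3416  0.06  ] [ 0.499  -0.3423  0.06  ]
key in tool [ 0.0065 -0.0009  0.0192]
[[-4.4 -3.1]
 [-3.6 -2.3]
 [-4.4  4.2]
 [-2.7  3.1]
 [-2.8  0.4]]
fit dt [-0.0003  0.0022  0.0018] yaw 0.01
[[-0.4 -3.5]
 [-0.  -2.7]
 [ 0.   3.5]
 [ 1.2  2.3]
 [-1.3 -0.3]]
```

```bash
cat >> m2.py <<'E'
def roll(v):
    return Ro.from_rotvec([0,v[5],v[3]])*Ro.from_rotvec([v[4],0,0])
g=np.array([0,0,-.019])
def f2(v):
    Q=Ro.from_rotvec([0,v[4],v[3]]).as_matrix(); return (pr(Q@R0,Q@(t0-g)+g+v[:3])-obs).ravel()
r=least_squares(f2,np.zeros(5));v=r.x;print("fit2",v[:3].round(4),"yaw,roll",np.degrees(v[3:]).round(2));print(f2(v).reshape(-1,2).round(1))
Q=Ro.from_rotvec([0,v[4],v[3]]).as_matrix();print("key org in tool",(Q@(t0-g)+g+v[:3]).round(4))
# platen
gray=cv2.cvtColor(a["color"],cv2.COLOR_RGB2GRAY).astype(float)
s=np.array([.499,-.342])
def fit(z,Rr,pts):
    X=np.array([onz(a,*p,z)[:2] for p in pts])
    q=least_squares(lambda c:np.hypot(*(X-c).T)-Rr,[.62,-.367]).x
    return q,(np.hypot(*(X-q).T)-Rr).round(4)
q,e=fit(.06,.093,[(272,185),(375,104),(452,180),(300,130),(430,125)]);d=q-s
print("platen",q.round(4),e,"dist",np.hypot(*d).round(4),"ang",np.degrees(np.arctan2(d[1],d[0])).round(2))
E
python3 m2.py | tail -9
python3 - <<'E'
import sys;sys.path.insert(0,'.')
from h import *
import pickle
# radial edges of gutter on p1 and p2 about estimated centre (worktop vs metal: saturation)
for f in("p1","p2"):
    a=pickle.load(open(f"{f}.pkl","rb"));hsv=cv2.cvtColor(cv2.GaussianBlur(a["color"],(3,3),0),cv2.COLOR_RGB2Lab).astype(float)
    c=np.array([.62,-.367]);X=[]
    for th in np.radians(np.arange(30,151,4)):
        rr=np.arange(.080,.108,.0005);uv=np.array([proj(a,np.r_[c+r*np.array([np.cos(th),np.sin(th)]),.06]) for r in rr]).astype(np.float32)
        val=cv2.remap(hsv[...,2].astype(np.float32),uv[:,:1].copy(),uv[:,1:].copy(),1).ravel()
        k=4;gd=val[k:]-val[:-k];i=gd.argmax()
        if gd[i]>3:X.append(np.r_[c+(rr[i]+rr[k]/2-rr[0]/2)*np.array([np.cos(th),np.sin(th)]),np.degrees(th)])
    X=np.array(X);from scipy.optimize import least_squares
    q=least_squares(lambda c:np.hypot(*(X[:,:2]-c).T)-.093,c,loss="soft_l1",f_scale=.001).x
    e=np.hypot(*(X[:,:2]-q).T)-.093;d=q-[.499,-.342]
    print(f,len(X),q.round(4),"med|e|",np.median(abs(e)).round(4),"dist",np.hypot(*d).round(4),"ang",np.degrees(np.arctan2(d[1],d[0])).round(2))
E
```

```text
[-1.3 -0.3]]
fit2 [ 0.0032  0.0023 -0.0001] yaw,roll [-0.63 -9.05]
[[-0.4 -0.2]
 [-0.4  0.1]
 [-0.2  0.9]
 [ 1.1 -0.9]
 [-0.3  0.2]]
key org in tool [0.0036 0.0014 0.0197]
platen [ 0.6189 -0.3671] [-0.0003 -0.0011 -0.0001  0.0009  0.0007] dist 0.1225 ang -11.81
p1 31 [ 0.6198 -0.3682] med|e| 0.0003 dist 0.1236 ang -12.25
p2 29 [ 0.6191 -0.3681] med|e| 0.0003 dist 0.1229 ang -12.25
```

Run:
```python
from h import *
for f in("p1","p2"):
    g=cv2.cvtColor(cv2.imread(f"pics/{f}.png"),6).astype(int)
    for lo,hi in((262,274),(290,302),(340,360)): print(f,lo,g[206:282,lo:hi].mean(1).round().astype(int).tolist())
    for r in (232,250): print("row",r,g[r-2:r+2,246:320].mean(0).round().astype(int).tolist())
```

```text
p1 262 [164, 164, 164, 165, 164, 162, 164, 165, 165, 165, 165, 165, 165, 164, 164, 163, 157, 126, 108, 103, 97, 90, 86, 85, 83, 83, 82, 82, 82, 83, 83, 83, 84, 83, 84, 88, 83, 81, 81, 82, 87, 89, 87, 87, 87, 86, 86, 86, 87, 86, 86, 86, 86, 86, 82, 80, 79, 79, 78, 78, 79, 79, 77, 78, 78, 79, 78, 78, 78, 77, 78, 78, 78, 78, 78, 76]
p1 290 [152, 151, 148, 146, 142, 132, 127, 118, 111, 102, 96, 96, 96, 96, 95, 95, 98, 101, 102, 97, 92, 87, 84, 83, 82, 81, 81, 81, 81, 81, 81, 82, 81, 81, 85, 86, 81, 80, 82, 84, 89, 88, 87, 87, 86, 86, 87, 87, 86, 86, 86, 86, 86, 84, 80, 78, 78, 77, 76, 76, 77, 78, 78, 79, 79, 78, 78, 77, 77, 77, 76, 76, 77, 76, 77, 76]
p1 340 [152, 137, 128, 125, 119, 112, 104, 104, 101, 99, 97, 96, 96, 95, 96, 96, 95, 95, 96, 95, 95, 95, 94, 94, 94, 94, 94, 94, 92, 88, 86, 83, 80, 79, 80, 83, 86, 87, 87, 86, 84, 86, 85, 89, 99, 107, 108, 102, 92, 86, 84, 81, 92, 93, 93, 93, 93, 93, 92, 93, 93, 94, 94, 92, 86, 80, 88, 108, 112, 107, 101, 95, 89, 84, 76, 70]
row 232 [156, 156, 157, 157, 160, 158, 160, 159, 160, 159, 155, 132, 90, 83, 84, 84, 84, 84, 83, 82, 82, 83, 84, 82,
[... 1437 characters left out ...]
 93, 94, 93, 93, 93, 86, 79, 77, 74, 71, 68, 66, 62, 59, 56, 52, 50]
row 232 [154, 153, 154, 154, 153, 155, 156, 159, 159, 160, 153, 122, 90, 84, 84, 83, 84, 83, 83, 83, 84, 84, 83, 83, 83, 84, 83, 83, 82, 83, 82, 82, 82, 84, 82, 82, 83, 82, 82, 81, 84, 82, 81, 83, 84, 82, 83, 82, 82, 82, 81, 82, 81, 82, 82, 82, 82, 82, 82, 82, 84, 90, 96, 97, 97, 97, 96, 96, 96, 97, 95, 96, 98, 98]
row 250 [149, 150, 152, 153, 158, 158, 158, 156, 155, 146, 99, 88, 89, 90, 89, 90, 88, 88, 88, 88, 87, 87, 88, 88, 88, 89, 88, 88, 88, 89, 89, 88, 90, 89, 87, 90, 88, 89, 88, 88, 87, 88, 88, 87, 87, 86, 86, 87, 85, 85, 86, 88, 88, 90, 89, 87, 86, 86, 84, 88, 88, 88, 82, 83, 86, 86, 87, 86, 85, 84, 84, 83, 83, 81]
```

```bash
cat > m3.py <<'E'
from h import *; import pickle
from scipy.optimize import least_squares
from scipy.spatial.transform import Rotation as Ro
b=pickle.load(open("p2.pkl","rb"));c=dict(b);c["M"]=b["mount"]
Rg=np.array([[-.92,-.342,.192],[-.334,.94,.071],[-.204,.002,-.979]]);tg=np.array([.504,-.0254,.0201])
k=np.radians(110);Rk=np.array([[np.cos(k),-np.sin(k),0],[np.sin(k),np.cos(k),0],[0,0,1]]);tk=np.array([.502,-.027,0])
R0=Rg.T@Rk;t0=Rg.T@(tk-tg);g=np.array([0,0,-.019])
def row(R,t,y,z,x0,x1,col):
    p,q=[proj(c,R@np.array([x,y,z])+t) for x in(x0,x1)];return p[1]+(q[1]-p[1])*(col-p[0])/(q[0]-p[0])
def pose(v):
    Q=Ro.from_rotvec([0,v[4],v[3]]).as_matrix();return Q@R0,Q@(t0-g)+g+v[:3]
def f(v):
    R,t=pose(v);h=proj(c,R@[.1116,0,.01]+t);l=proj(c,R@[-.014,.014,.012]+t);r=proj(c,R@[.014,.014,.012]+t)
    return np.array([row(R,t,.006,0,.03,.06,350)-234.5,row(R,t,.006,.01,.03,.06,350)-241.5,row(R,t,-.006,.01,.03,.06,350)-257.5,row(R,t,.014,0,-.01,.01,282)-226,h[0]-456.3,h[1]-247.3,l[0]-257.7,r[0]-307])
print("no fit",f(np.zeros(5)).round(1))
r=least_squares(f,np.zeros(5));v=r.x;print(v[:3].round(4),np.degrees(v[3:]).round(2),f(v).round(1));R,t=pose(v);print("key org in tool",t.round(4))
r=least_squares(lambda w:f(np.r_[w,0]),np.zeros(4));v=np.r_[r.x,0];print(v[:3].round(4),np.degrees(v[3:]).round(2),f(v).round(1));print("key org",pose(v)[1].round(4))
E
python3 m3.py
```

```text
no fit [-1.3  1.2  1.5 -3.7 -2.8  0.4 -4.  -2.7]
[0.0033 0.0022 0.0006] [-0.92 -8.67] [ 0.3  0.5  2.3 -1.8 -0.6 -1.3 -0.1  0.4]
key org in tool [0.0039 0.0013 0.0203]
[-0.0016  0.0023  0.0012] [-1.16  0.  ] [-0.7  1.8  1.9 -1.7 -0.7 -1.3 -0.2  0.6]
key org [0.0048 0.0013 0.0204]
```

```bash
python3 -c "
from h import *
gog([.43,-.19,.165],35);gog([.43,-.19,.0390],35)"
```

```text
tcp [ 0.4323 -0.1932  0.1464] shift [ 2.046e-01  2.000e-04 -3.820e-02] rot [-0.07  0.01 -0.02] zax [ 0.119 -0.17  -0.978] down [0.208  0.001  0.9781]
tcp [ 0.4323 -0.1932  0.0204] shift [0.2308 0.0004 0.085 ] rot [-0.07  0.01 -0.02] zax [ 0.119 -0.17  -0.978] down [0.208  0.001  0.9781]
```

```bash
echo '{"sx":[0.05,0.1,0.15,0.2,0.207,0.216,0.224,0.228,0.23,0.23,0.23],"sy":[0,0,0,0,0,0,0,0,0,0,0],"sz":[-0.01,-0.02,-0.03,-0.038,-0.03,0.01,0.05,0.07,0.08,0.08,0.08],"ax":[0,0,0,0,0,0,0,0,0,0,0],"ay":[0,0,0,0,0,0,0,0,0,0,0],"az":[0,0,0,0,0,0,0,0,0,0,0],"finger_gap":[0.2,0.2,0.2,0.2,0.2,0.2,0.2,0.2,0.2,0.2,0.2]}' > next.json && python3 steer.py next.json
python3 -c "
from h import *
st();gog([.43,-.19,.0390],35)"
```

```text
time_s: 8.85
position: [0.4318, -0.1926, 0.0252]
tcp_rot: [[-0.561, 0.82, 0.118], [0.802, 0.573, -0.17], [-0.207, -0.001, -0.978]]
force: [1.1, 0.1, -1.4]
opening: 0.412
grasp_force: 30.0
8.85 [ 0.4318 -0.1926  0.0252] yaw 34.95 F [ 1.14  0.1  -1.42] op 0.412 gf 30.0 j [-34.9  39.1 119.8 -22.9  10.7 -47.7]
tcp [ 0.4323 -0.1932  0.0204] shift [0.0002 0.     0.0049] rot [-0.06 -0.06 -0.04] zax [ 0.119 -0.17  -0.978] down [2.069e-01 9.000e-04 9.784e-01]
```

```bash
echo '{"sx":[0.0006,0.0006,0.0006],"sy":[0,0,0],"sz":[0.003,0.003,0.003],"ax":[0,0,0],"ay":[0,0,0],"az":[0,0,0],"finger_gap":[0.2,0.2,0.2]}' > next.json && python3 steer.py next.json | grep -E "force|pos"; echo '{"sx":[0.0006,0.0006,0.0006],"sy":[0,0,0],"sz":[0.003,0.003,0.003],"ax":[0,0,0],"ay":[0,0,0],"az":[0,0,0],"finger_gap":[0.2,0.2,0.2]}' > next.json && python3 steer.py next.json| grep -E "force|pos"
```

```text
position: [0.4311, -0.1917, 0.0221]
force: [-0.5, 0.6, -0.7]
grasp_force: 30.0
position: [0.4313, -0.1919, 0.0197]
force: [-1.5, 0.5, 11.6]
grasp_force: 30.0
```

```bash
echo '{"sx":[0,0,0,0,-0.002,-0.002,-0.002,-0.002],"sy":[0,0,0,0,0,0,0,0],"sz":[0,0,0,0,-0.03,-0.08,-0.1,-0.1],"ax":[0,0,0,0,0,0,0,0],"ay":[0,0,0,0,0,0,0,0],"az":[0,0,0,0,0,0,0,0],"finger_gap":[0.7,1,1,1,1,1,1,1]}' > next.json && python3 steer.py next.json|grep pos
python3 -c "
from h import *
st();gog([.4305,-.1908,.12],-55,0);gog([.4305,-.1908,.12],35,0)"
```

```text
position: [0.4213, -0.1765, 0.1192]
10.25 [ 0.4213 -0.1765  0.1192] yaw 35.01 F [ 0.19 -0.28  1.12] op 0.981 gf 0.0 j [-33.8  25.8 119.  -10.5  24.3 -59.6]
tcp [ 0.4305 -0.1908  0.101 ] shift [-0.0128 -0.0007  0.0214] rot [ 9.52  9.48 89.65] zax [ 0.  0. -1.] down [ 2.096e-01 -4.000e-04  9.778e-01]
tcp [ 0.4305 -0.1908  0.101 ] shift [-0.0128 -0.0007  0.0214] rot [3.00e-02 1.21e+01 1.00e-02] zax [ 0.  0. -1.] down [ 2.096e-01 -4.000e-04  9.778e-01]
```

```bash
echo '{"sx":[-0.013,-0.013,-0.013,-0.013,-0.013,-0.013,-0.013,-0.013,-0.013,-0.013,-0.013,-0.013,-0.013],"sy":[0,0,0,0,0,0,0,0,0,0,0,0,0],"sz":[0.01,0.01,0.01,0.01,0.01,0.01,0.01,0.01,0.01,0.01,0.01,0.01,0.01],"ax":[0.8,1.7,2.5,3.4,4.2,5.1,5.9,6.8,7.6,8.5,9.5,9.5,9.5],"ay":[0.8,1.7,2.5,3.4,4.2,5.1,5.9,6.8,7.6,8.5,9.5,9.5,9.5],"az":[8,16,24,32,40,48,56,64,72,80,89.6,89.6,89.6],"finger_gap":[1,1,1,1,1,1,1,1,1,1,1,1,1]}' > next.json && python3 steer.py next.json|grep pos
python3 - <<'E'
from h import *; import pickle
st();c=snap("wrist","r1");pickle.dump(c,open("r1.pkl","wb"))
k=np.radians(35);R=np.array([[np.cos(k),-np.sin(k),0],[np.sin(k),np.cos(k),0],[0,0,1]])
for p in([0,0,.056],[.1116,0,.01],[.119,.006,.01],[.119,-.006,.01],[.05,.006,.01],[.05,-.006,.01]): print(p,proj(c,R@p+[.4305,-.1908,0]).round(1))
g=cv2.cvtColor(c["color"],7)
h=proj(c,R@[.1116,0,.01]+[.4305,-.1908,0]).astype(int)
w=g[h[1]-14:h[1]+14,h[0]-16:h[0]+16];print(h);print("\n".join(" ".join("%3d"%x for x in r) for r in w))
gog([.4305,-.1908,.042],-55,0)
E
```

```text
position: [0.4283, -0.1884, 0.1086]
11.55 [ 0.4283 -0.1884  0.1086] yaw -54.87 F [-0.89  0.75 -0.66] op 1.003 gf 0.0 j [-37.4  29.5 110.1  -0.   40.9  17.5]
[0, 0, 0.056] [286.4 233.8]
[0.1116, 0, 0.01] [286.6  78.3]
[0.119, 0.006, 0.01] [279.   69.2]
[0.119, -0.006, 0.01] [294.3  69.3]
[0.05, 0.006, 0.01] [278.9 154.7]
[0.05, -0.006, 0.01] [293.8 154.7]
[286  78]
151 151 153 152 146 124 103  97  98  95  94  95  95  93  97  93  93  96  94  95  95  95  95  97  94  91  95  94  92  90  98  95
152 155 152 151 144 115  97  95  94  95  94  96  96  95  95  93  94  93  95  93  96  95  94  93  92  95  95  92  94  91  94  94
152 152 151 140 115  99  97  95  96  93  94  94  93  93  94  94  94  94  95  89  95  95  92  93  95  95  95  95  93  95  93  97
150 151 147 123  97  95  94  94  92  93  97  93  95  94  92  94  93  92  93  91  94  97  93  95  95  93  93  94  93  94  93  94
152 151 131 106 100  96  98  92  87  88  86  87  88  81  81  82  80  85  85  89  90  97  95  91  96  96  91  94  93  94  92  92
152 131 104  95  96  94  92  86  81  82  85  83  84  82  82  82  80  83  83  82  86  91  95  
[... 2279 characters left out ...]
 86  86  82  75  74  90  92  90  93  93  92  94  94  92  96
151 138 109  96  93  93  85  80  81  83  88  85  84  86  86  88  84  83  86  84  80  76  91  91  96  91  93  93  93  92  96  93
149 144 110  95  95  93  87  78  86  85  89  88  84  86  86  85  84  84  84  84  78  78  92  93  94  90  95  93  91  92  92  93
148 125 101  96  93  93  86  76  85  82  87  85  89  84  84  86  83  87  88  81  76  79  91  92  93  91  94  94  95  92  93  91
151 124 109  96  94  92  86  80  82  86  84  87  86  83  84  88  84  84  86  84  81  77  88  93  92  96  96  95  95  91  94  92
tcp [ 0.4305 -0.1908  0.023 ] shift [0.0005 0.004  0.0858] rot [-0.37  0.15  0.14] zax [ 0.  0. -1.] down [0.0026 0.0064 1.    ]
```

```bash
echo '{"sx":[0.0005,0.0005,0.0005,0.0005,0.0005,0.0005],"sy":[0.0015,0.0015,0.0015,0.0015,0.0015,0.0015],"sz":[0.03,0.06,0.079,0.079,0.079,0.079],"ax":[-0.37,-0.37,-0.37,-0.37,-0.37,-0.37],"ay":[0.15,0.15,0.15,0.15,0.15,0.15],"az":[0,0,0,0,0,0],"finger_gap":[1,1,1,1,1,1]}' > next.json && python3 steer.py next.json|grep -E "pos|forc"
python3 -c "
from h import *
st();gog([.4293,-.1891,.048],-55,0)"
```

```text
position: [0.4303, -0.1893, 0.0314]
force: [0.4, -1.4, 0.3]
grasp_force: 0.0
12.2 [ 0.4303 -0.1893  0.0314] yaw -54.93 F [ 0.37 -1.39  0.31] op 1.001 gf 0.0 j [-3.740e+01  3.840e+01  1.125e+02  1.000e-01  2.880e+01  1.750e+01]
tcp [ 0.4293 -0.1891  0.029 ] shift [-0.0007 -0.0007  0.0024] rot [ 0.17 -0.08  0.07] zax [ 0.  0. -1.] down [-0.0014 -0.003   1.    ]
```

```bash
echo '{"sx":[-0.0007,-0.0007,-0.0007,-0.0007,-0.0007,-0.0007,-0.0007,-0.0007,-0.0007],"sy":[-0.0007,-0.0007,-0.0007,-0.0007,-0.0007,-0.0007,-0.0007,-0.0007,-0.0007],"sz":[0.002,0.002,0.002,0.002,0.002,0.002,0.002,0.002,0.002],"ax":[0.17,0.17,0.17,0.17,0.17,0.17,0.17,0.17,0.17],"ay":[-0.08,-0.08,-0.08,-0.08,-0.08,-0.08,-0.08,-0.08,-0.08],"az":[0,0,0,0,0,0,0,0,0],"finger_gap":[0.5,0,0,0,0,0,0,0,0]}' > next.json && python3 steer.py next.json|grep -E "pos|forc|open"
python3 -c "
from h import *
st()"
echo '{"sx":[0,0,0,0,0,0],"sy":[0,0,0,0,0,0],"sz":[-0.02,-0.06,-0.1,-0.12,-0.12,-0.12],"ax":[0,0,0,0,0,0],"ay":[0,0,0,0,0,0],"az":[0,0,0,0,0,0],"finger_gap":[0,0,0,0,0,0]}' > next.json && python3 steer.py next.json|grep -E "pos|forc|open"
python3 -c "
from h import *
st();c=snap('wrist','r2');gog([.499,-.342,.15],-57,0)
import pickle;pickle.dump(c,open('r2.pkl','wb'))
g=cv2.cvtColor(c['color'],7);m=g[40:260,250:320]
print(m[::6,::2])"
```

```text
position: [0.4287, -0.1888, 0.0285]
force: [-0.5, -0.5, -0.2]
opening: 0.265
grasp_force: 0.0
13.1 [ 0.4287 -0.1888  0.0285] yaw -54.98 F [-0.52 -0.52 -0.16] op 0.265 gf 0.0 j [-37.5  38.8 112.6   0.   28.7  17.5]
position: [0.4287, -0.1888, 0.1486]
force: [1.0, -0.3, -1.1]
opening: 0.002
grasp_force: 0.0
13.7 [ 0.4287 -0.1888  0.1486] yaw -54.98 F [ 0.96 -0.34 -1.08] op 0.002 gf 0.0 j [-37.5  25.2 108.3   0.   46.6  17.5]
tcp [ 0.499 -0.342  0.131] shift [-0.0301  0.1664  0.0163] rot [-0.18  0.06  2.02] zax [ 0.  0. -1.] down [9.0e-04 3.2e-03 1.0e+00]
[[163 160 157 ...  97  99  97]
 [158 158 157 ... 101 101 100]
 [160 160 162 ... 103 100 101]
 ...
 [166 166 165 ... 161 163 160]
 [167 165 167 ... 161 165 165]
 [167 166 166 ... 165 166 165]]
```

```bash
echo '{"sx":[0,0,0,0,0,0,0,0],"sy":[0,0,0,0,0,0,0,0],"sz":[0,0,0,0,0,0,0,0],"ax":[0,0,0,0,0,0,0,0],"ay":[0,0,0,0,0,0,0,0],"az":[0,0,0,0,0,0,0,0],"finger_gap":[1,1,1,1,1,1,1,1]}' > next.json && python3 steer.py next.json|grep -E "pos|open"
python3 - <<'E'
from h import *
st();c=snap("wrist","r3");k=np.radians(35);R=np.array([[np.cos(k),-np.sin(k),0],[np.sin(k),np.cos(k),0],[0,0,1]])
P=lambda p:proj(c,R@p+[.4293,-.1891,0])
g=cv2.GaussianBlur(cv2.cvtColor(c["color"],7),(3,3),0).astype(int)
h=P([.1116,0,.01]);x,y=h.astype(int);w=g[y-12:y+13,x-12:x+13];i=np.argwhere(w<72);print("hole pred",h,"obs",i.mean(0)[::-1]+[x-12,y-12],len(i))
for X in(.03,.05,.07,.09):
    u,v=P([X,0,.01]);print(round(u,1),round(v,1),g[int(v)-1:int(v)+2,int(u)-16:int(u)+17].mean(0).astype(int).tolist())
u,v=P([0,0,.056]);print("bow",u,v);print(g[int(v)-40:int(v)+40:3,int(u)-2:int(u)+3].mean(1).astype(int).tolist())
for dv in(-8,0,8):print(g[int(v)+dv,int(u)-22:int(u)+23].tolist())
E
```

```text
position: [0.4289, -0.189, 0.1486]
opening: 0.647
14.55 [ 0.4289 -0.189   0.1486] yaw -54.98 F [ 0.26 -0.01 -0.41] op 0.647 gf 0.0 j [-37.5  25.2 108.3   0.   46.6  17.5]
hole pred [281.98731554  83.24588478] obs [nan nan] 0
282.0 170.6 [161, 161, 161, 162, 162, 162, 162, 161, 160, 153, 144, 140, 142, 144, 144, 143, 141, 141, 140, 139, 134, 123, 107, 97, 97, 98, 98, 97, 97, 97, 97, 97, 97]
282.0 149.5 [157, 157, 157, 157, 158, 159, 159, 159, 157, 149, 140, 139, 143, 144, 144, 142, 139, 139, 140, 140, 136, 124, 109, 99, 99, 107, 125, 145, 157, 160, 160, 160, 160]
282.0 128.1 [161, 161, 160, 160, 161, 160, 160, 160, 159, 158, 149, 138, 137, 142, 143, 143, 140, 139, 137, 130, 115, 97, 88, 88, 93, 98, 100, 101, 100, 99, 99, 99, 99]
282.0 106.5 [161, 161, 161, 160, 160, 160, 160, 160, 160, 160, 151, 139, 136, 140, 141, 141, 140, 139, 138, 136, 127, 110, 93, 87, 90, 96, 98, 97, 97, 97, 96, 96, 96]
bow 281.932245568827 216.3743614419762
[139, 126, 88, 86, 79, 81, 89, 98, 108, 118, 127, 134, 136, 140, 143, 141, 135, 126, 154, 162, 159, 158, 159, 159, 159, 161, 163]
[162, 162, 161, 161, 161, 161, 160, 158, 153, 147, 146, 145, 145, 146, 146, 146, 143, 136, 130, 131, 133, 133, 132, 132, 131, 131, 130, 125, 115, 102, 92, 89, 89, 89, 88, 89, 90, 92, 102, 124, 148, 160, 163, 164, 164]
[162, 161, 161, 161, 162, 162, 161, 159, 152, 145, 144, 145, 145, 144, 144, 144, 142, 135, 133, 140, 145, 144, 143, 141, 138, 137, 136, 132, 123, 107, 95, 92, 94, 97, 109, 125, 134, 134, 132, 140, 154, 161, 162, 162, 162]
[162, 163, 163, 164, 163, 163, 163, 163, 163, 163, 163, 163, 162, 162, 161, 159, 155, 146, 137, 134, 135, 136, 136, 136, 135, 134, 133, 131, 128, 130, 142, 154, 159, 160, 161, 162, 163, 162, 162, 162, 162, 161, 161, 161, 161]<stdin>:5: RuntimeWarning: Mean of empty slice.
  ret = um.true_divide(
```

```bash
echo '{"sx":[0,0,0,0,0,0,0,0,0,0,0,0,0],"sy":[0,0,0,0,0,0,0,0,0,0,0,0,0],"sz":[0.03,0.07,0.105,0.12,0.12,0.12,0.12,0.12,0.12,0.12,0.12,0.12,0.12],"ax":[0,0,0,0,0,0,0,0,0,0,0,0,0],"ay":[0,0,0,0,0,0,0,0,0,0,0,0,0],"az":[0,0,0,0,0,0,0,0,0,0,0,0,0],"finger_gap":[0.6,0.6,0.6,0.6,0.3,0,0,0,0,0,0,0,0]}' > next.json && python3 steer.py next.json|grep -E "pos|forc|open"
python3 -c "
from h import *
st()"
```

```text
position: [0.429, -0.189, 0.0291]
force: [-0.9, 0.3, 5.5]
opening: 0.115
grasp_force: 30.0
15.9 [ 0.429  -0.189   0.0291] yaw -54.98 F [-0.94  0.31  5.47] op 0.115 gf 30.0 j [-37.5  38.7 112.6   0.   28.7  17.5]
```

```bash
python3 -c "
from h import *
gog([.422,-.333,.18],-57,0)"
```

```text
tcp [ 0.422 -0.333  0.161] shift [-0.0884  0.1138 -0.1319] rot [-0.04  0.01  2.02] zax [ 0.  0. -1.] down [1.e-04 7.e-04 1.e+00]
```

```bash
echo '{"sx":[0,0,-0.03,-0.05,-0.075,-0.0884,-0.0884,-0.0884,-0.0884],"sy":[0,0,0.02,0.05,0.085,0.1138,0.1138,0.1138,0.1138],"sz":[-0.02,-0.06,-0.09,-0.12,-0.132,-0.132,-0.132,-0.132,-0.132],"ax":[0,0,0,0,0,0,0,0,0],"ay":[0,0,0,0,0,0,0,0,0],"az":[0,0,1,2,2,2,2,2,2],"finger_gap":[0,0,0,0,0,0,0,0,0]}' > next.json && python3 steer.py next.json|grep -E "pos|forc|open"
cat > sc.py <<'E'
from h import *; import pickle,sys
n=sys.argv[1];st();c=snap("wrist",n);pickle.dump(c,open(f"{n}.pkl","wb"))
g=cv2.cvtColor(c["color"],7).astype(int);q=proj(c,np.array([.499,-.342,.075]));x,y=q.astype(int);print("pred head top",q.round(1))
print(x-22,y-22);print("\n".join(" ".join("%2d"%(v//4) for v in r) for r in g[y-22:y+23,x-22:x+23]))
d=dict(c);d["M"]=c["mount"];h=proj(d,np.array([.1118,0,.019]));X,Y=h.astype(int)
print("hole pred",h.round(1));print(X-12,Y-10);print("\n".join(" ".join("%2d"%(v//4) for v in r) for r in g[Y-10:Y+11,X-12:X+13]))
E
python3 sc.py s1
```

```text
position: [0.4208, -0.331, 0.1595]
force: [0.1, 0.0, -1.1]
opening: 0.116
grasp_force: 30.0
16.8 [ 0.4208 -0.331   0.1595] yaw -56.96 F [ 0.06  0.01 -1.06] op 0.116 gf 30.0 j [-50.2  28.5  98.4  -0.   53.5   6.8]
pred head top [349.4 146.4]
327 124
21 21 21 22 22 22 22 20 20 20 21 22 22 22 21 22 22 22 22 22 22 21 22 23 23 24 24 25 24 24 24 24 25 24 24 24 25 24 24 24 23 24 24 24 24
22 22 21 23 22 22 20 19 20 21 22 22 22 22 21 22 22 22 22 21 22 22 22 22 22 23 24 24 24 24 25 25 24 25 25 25 25 24 23 24 23 24 25 24 24
22 22 21 22 22 20 20 21 22 22 22 21 21 20 21 21 20 21 21 20 22 22 22 22 23 23 23 24 24 25 24 24 25 24 25 24 25 24 24 24 24 25 24 25 24
22 23 22 21 21 20 20 21 21 21 20 19 15 13 13 13 13 14 12 14 15 18 21 22 22 22 21 23 24 24 25 24 25 24 25 24 24 25 23 24 24 24 24 24 23
23 23 23 20 19 20 20 20 19 19 15 11 10 10 10 11 10 11 11 11 10 12 15 18 20 21 22 23 23 24 24 25 24 24 24 24 24 24 24 24 24 25 24 24 23
23 22 20 20 20 21 19 16 14 11 11 11 10 11 10 11 10 10 11 10  8 10 11 11 15 18 21 22 23 22 24 25 25 24 24 24 24 24 25 24 24 24 24 23 23
22 19 20 21 20 17 14 11 10 10 11 10 11 11
[... 6129 characters left out ...]
0 20 20 27 34 33 28 25 23
42 41 36 33 36 36 36 29 21 20 21 20 20 21 20 20 21 20 23 30 35 33 29 25 24
42 42 37 33 35 37 36 33 25 20 20 21 20 20 20 20 20 22 27 34 36 33 29 25 23
42 41 35 32 36 37 37 36 34 26 22 20 19 21 21 20 21 26 32 36 37 34 29 26 23
42 42 36 33 36 37 37 37 37 36 26 22 22 22 21 22 26 32 36 36 36 34 30 25 23
42 42 36 33 36 36 37 36 37 36 36 33 32 31 30 32 35 36 36 36 37 34 30 25 27
43 42 37 33 35 37 37 37 37 38 37 36 36 36 37 36 36 35 36 36 37 33 29 26 25
42 41 36 33 35 37 37 37 38 37 37 37 37 37 37 36 36 36 36 37 36 33 29 25 24
42 41 36 33 35 37 36 37 37 38 37 36 37 37 37 37 36 36 36 36 37 34 29 25 24
42 42 37 34 36 36 36 37 37 38 37 37 36 37 37 37 35 36 37 37 36 33 29 25 25
```

Run:
```python
from h import *; import pickle
c=pickle.load(open("s1.pkl","rb"));T=c["M"]@np.linalg.inv(c["mount"])
for u,v,z in((349.2,146,.075),(345.2,145,.06),(349.5,146.5,.078)):
    p=onz(c,u,v,z);print(p.round(4),(T[:3,:3].T@(p-T[:3,3])).round(4))
print((T[:3,:3].T@[0,0,-1]).round(4))
h=dict(c);h["M"]=c["mount"];o,d=ray(h,282.0,63.9);print("hole in tool at z=.019",(o+d*(.019-o[2])/d[2]).round(4))
```

```text
[ 0.4992 -0.3417  0.075 ] [0.06   0.0521 0.0842]
[ 0.4983 -0.3418  0.06  ] [0.0592 0.0519 0.0992]
[ 0.4989 -0.3414  0.078 ] [0.0599 0.0518 0.0812]
[8.0e-04 5.4e-03 1.0e+00]
hole in tool at z=.019 [0.1122 0.0005 0.019 ]
```

```bash
echo '{"sx":[0.025,0.05,0.0592,0.0592,0.0592,0.0592,0.0592],"sy":[0.02,0.045,0.0515,0.0515,0.0515,0.0515,0.0515],"sz":[0,0.01,0.03,0.045,0.045,0.045,0.045],"ax":[0,0,0,0,0,0,0],"ay":[0,0,0,0,0,0,0],"az":[0,0,0,0,0,0,0],"finger_gap":[0,0,0,0,0,0,0]}' > next.json && python3 steer.py next.json|grep -E "pos|forc|tcp"
python3 -c "
from h import *
st()"
echo '{"sx":[0,0,0,0,0,0],"sy":[0,0,0,0,0,0],"sz":[0.003,0.006,0.009,0.011,0.011,0.011],"ax":[0,0,0,0,0,0],"ay":[0,0,0,0,0,0],"az":[0,0,0,0,0,0],"finger_gap":[0,0,0,0,0,0]}' > next.json && python3 steer.py next.json|grep -E "pos|forc"
python3 -c "
from h import *
st()"
```

```text
position: [0.4996, -0.3436, 0.1161]
tcp_rot: [[0.838, 0.545, -0.001], [0.545, -0.838, 0.0], [-0.0, -0.001, -1.0]]
force: [0.2, -0.3, -1.0]
grasp_force: 30.0
17.55 [ 0.4996 -0.3436  0.1161] yaw -56.96 F [ 0.19 -0.25 -1.01] op 0.113 gf 30.0 j [-45.1  36.5  90.1  -0.   53.4  11.9]
position: [0.4993, -0.3437, 0.1042]
force: [-0.8, 0.5, -1.3]
grasp_force: 30.0
18.15 [ 0.4993 -0.3437  0.1042] yaw -56.98 F [-0.8   0.51 -1.35] op 0.114 gf 30.0 j [-45.1  37.5  90.5  -0.   52.1  11.9]
```

```bash
echo '{"sx":[0,0,0,0],"sy":[0,0,0,0],"sz":[0.002,0.003,0.003,0.003],"ax":[0,0,0,0],"ay":[0,0,0,0],"az":[0,0,0,0],"finger_gap":[0,0,0,0]}' > next.json && python3 steer.py next.json|grep -E "pos|force"
python3 -c "
from h import *
st();print(bot.read_state()['moment'])"
```

```text
position: [0.4996, -0.3439, 0.1036]
force: [-2.1, 2.5, 12.6]
grasp_force: 30.0
18.55 [ 0.4996 -0.3439  0.1036] yaw -56.97 F [-2.06  2.48 12.63] op 0.112 gf 30.03 j [-45.1  37.6  90.5  -0.   52.   11.9]
[ 0.37009939  0.7619563  -0.02291324]
```

```bash
echo '{"sx":[0,0,0],"sy":[0,-0.0018,-0.0018],"sz":[-0.003,-0.003,-0.003],"ax":[0,0,0],"ay":[0,0,0],"az":[0,0,0],"finger_gap":[0,0,0]}' > next.json && python3 steer.py next.json|grep -E "pos|force"
python3 -c "
from h import *
st();print(bot.read_state()['moment'])"
echo '{"sx":[0,0,0,0],"sy":[0,0,0,0],"sz":[0.002,0.004,0.004,0.004],"ax":[0,0,0,0],"ay":[0,0,0,0],"az":[0,0,0,0],"finger_gap":[0,0,0,0]}' > next.json && python3 steer.py next.json|grep -E "pos|force"
python3 -c "
from h import *
st();print(bot.read_state()['moment'])"
```

```text
position: [0.4984, -0.3421, 0.104]
force: [-0.2, 0.4, -0.9]
grasp_force: 30.0
18.85 [ 0.4984 -0.3421  0.104 ] yaw -56.98 F [-0.18  0.39 -0.91] op 0.116 gf 30.0 j [-45.   37.4  90.7  -0.   51.9  11.9]
[-0.14436092  0.14689635 -0.02837185]
position: [0.4982, -0.3422, 0.0998]
force: [-0.8, -0.3, -1.7]
grasp_force: 30.0
19.25 [ 0.4982 -0.3422  0.0998] yaw -56.98 F [-0.79 -0.25 -1.73] op 0.114 gf 30.0 j [-45.1  37.8  90.9  -0.   51.5  11.9]
[-0.12896953  0.30147278  0.03751632]
```

```bash
echo '{"sx":[0,0,0,0,0],"sy":[0,0,0,0,0],"sz":[0.003,0.006,0.009,0.009,0.009],"ax":[0,0,0,0,0],"ay":[0,0,0,0,0],"az":[0,0,0,0,0],"finger_gap":[0,0,0,0,0]}' > next.json && python3 steer.py next.json|grep -E "pos|force"; echo '{"sx":[0,0,0],"sy":[0,0,0],"sz":[0.0025,0.0025,0.0025],"ax":[0,0,0],"ay":[0,0,0],"az":[0,0,0],"finger_gap":[0,0,0]}' > next.json && python3 steer.py next.json|grep -E "pos|force"
python3 -c "
from h import *
st()"
```

```text
position: [0.4982, -0.3422, 0.0909]
force: [-1.6, -0.3, -1.9]
grasp_force: 30.0
position: [0.4983, -0.3423, 0.0891]
force: [-3.0, 0.4, 2.6]
grasp_force: 30.0
20.05 [ 0.4983 -0.3423  0.0891] yaw -56.98 F [-3.01  0.41  2.56] op 0.116 gf 30.0 j [-45.1  38.7  91.2  -0.   50.2  11.9]
```

```bash
echo '{"sx":[0,0,0,0,0,0,0,0,0,0],"sy":[0,0,0,0,0,0,0,0,0,0],"sz":[0,0,0,0,0,-0.03,-0.07,-0.11,-0.11,-0.11],"ax":[0,0,0,0,0,0,0,0,0,0],"ay":[0,0,0,0,0,0,0,0,0,0],"az":[0,0,0,0,0,0,0,0,0,0],"finger_gap":[0.5,0.5,0.5,0.5,0.5,0.5,0.5,0.4,0,0]}' > next.json && python3 steer.py next.json|grep -E "pos|force|open"
python3 - <<'E'
from h import *; import pickle
st();c=snap("wrist","t1");pickle.dump(c,open("t1.pkl","wb"));g=cv2.cvtColor(c["color"],7).astype(int)
k=np.radians(33);R=np.array([[np.cos(k),-np.sin(k),0],[np.sin(k),np.cos(k),0],[0,0,1]])
h=proj(c,R@[.1118,0,.01]+[.4983,-.3422,.06]);X,Y=h.astype(int);print("hole pred",h.round(1))
w=cv2.GaussianBlur(g[Y-14:Y+15,X-14:X+15].astype(np.uint8),(3,3),0);i=np.argwhere(w<(int(w.min())+np.median(w))/2);print(w.min(),np.median(w),len(i),i.mean(0)[::-1]+[X-14,Y-14],i.std(0))
t=snap("top");tg=cv2.cvtColor(t["color"],7).astype(int)
m=(tg<45).astype(np.uint8);ys,xs=np.nonzero(m[205:260,315:350]);print("lever px",len(xs))
P=np.array([onz(t,x+315,y+205,.07)[:2] for x,y in zip(xs,ys)])
s=np.array([.4983,-.3422]);d=P-s;a=np.degrees(np.arctan2(d[:,1],d[:,0]))%360;r=np.hypot(*d.T);ok=(r>.05)&(r<.11);print("lever ang",np.median(a[ok]),"n",ok.sum(),"rmax",np.percentile(r[ok],97))
E
```

```text
position: [0.499, -0.3427, 0.1999]
force: [-0.4, -0.9, -0.4]
opening: 0.311
grasp_force: 0.0
21.05 [ 0.499  -0.3427  0.1999] yaw -56.98 F [-0.43 -0.91 -0.37] op 0.311 gf 0.0 j [-45.   30.2  86.4  -0.   63.4  11.9]
hole pred [280.4  82.9]
60 102.0 50 [281.5   82.56] [2.04117613 1.94164878]
lever px 767
lever ang 169.2162357727425 n 255 rmax 0.10689571879449436
```

```bash
python3 - <<'E'
from h import *; import pickle
s=np.array([.4983,-.3422])
for f in("p1","s1"):
    c=pickle.load(open(f"{f}.pkl","rb"));g=cv2.GaussianBlur(cv2.cvtColor(c["color"],7),(3,3),0)
    n,l,stt,cen=cv2.connectedComponentsWithStats((g<60).astype(np.uint8))
    # mean angle of dark pixels at radius 60..92, height 60+20*(r-58)/34
    A=[]
    for a in np.arange(170,215,.25):
        v=[]
        for r in np.arange(.06,.09,.003):
            z=.06+.02*(r-.058)/.034;u=proj(c,np.r_[s+r*np.array([np.cos(np.radians(a)),np.sin(np.radians(a))]),z]);x,y=u.round().astype(int)
            v.append(g[y,x] if 0<=x<560 and 0<=y<420 else 255)
        A.append(np.mean(v))
    A=np.array(A);i=np.nonzero(A<75)[0];print(f,A.min(),170+.25*i.min(),170+.25*i.max())
E
python3 -c "
from h import *
gog([.499,-.342,.2],-100,0)"
```

```text
p1 55.1 179.5 191.0
s1 58.4 178.75 191.0
tcp [ 0.499 -0.342  0.181] shift [0.0008 0.0011 0.0166] rot [-0.21  0.15 43.02] zax [ 0.  0. -1.] down [0.001  0.0043 1.    ]
```

```bash
cat >> h.py <<'E'
S=np.array([.4983,-.3422])
def lev(th,gap,z,w=.0348,d=8):
    t=np.radians(th);er=np.array([np.cos(t),np.sin(t)]);et=np.array([-er[1],er[0]])
    yaw=th-270+d;a=np.radians(yaw);R=np.c_[[-np.sin(a),np.cos(a)],[np.cos(a),np.sin(a)]]
    # tool x (down-pointing): y x z
    R[:,0]=np.cross([np.cos(a),np.sin(a),0],[0,0,-1])[:2]
    P=S+.08*er+(.0085+gap)*et-R@[.0095,w/2]
    go([*P,z],yaw);return P,yaw
E
python3 - <<'E'
from h import *
print(lev(185.2,.008,.13));print(lev(185.2,.008,.06))
E
```

```text
shift [-0.0814 -0.0412  0.0678] rot [-0.23  0.1  19.82]
(array([ 0.40690238, -0.35111176]), -76.80000000000001)
shift [-0.0813 -0.0409  0.1378] rot [-0.23  0.1  19.82]
(array([ 0.40690238, -0.35111176]), -76.80000000000001)
```

```bash
echo '{"sx":[-0.025,-0.05,-0.0815,-0.0815,-0.0815,-0.0815],"sy":[-0.01,-0.025,-0.041,-0.041,-0.041,-0.041],"sz":[0,0,0.02,0.06,0.06,0.06],"ax":[0,0,-0.2,-0.2,-0.2,-0.2],"ay":[0,0,0.1,0.1,0.1,0.1],"az":[6,13,19.8,19.8,19.8,19.8],"finger_gap":[0.4,0.4,0.4,0.4,0.4,0.4]}' > next.json && python3 steer.py next.json|grep -E "pos|open"
python3 - <<'E'
from h import *
st();lev(185.2,.008,.06);c=snap("wrist","l1");g=cv2.cvtColor(c["color"],7).astype(int)
th=np.radians(185.2);er=np.array([np.cos(th),np.sin(th)])
for r in(.065,.09):
    u,v=proj(c,np.r_[S+r*er,.06+.02*(r-.058)/.034]);print(r,u.round(1),v.round(1),(g[int(v),int(u)-24:int(u)+25]//4).tolist())
E
```

```text
position: [0.4074, -0.3516, 0.1377]
opening: 0.401
21.75 [ 0.4074 -0.3516  0.1377] yaw -76.78 F [ 1.48 -0.89 -0.1 ] op 0.401 gf 0.0 j [-52.7  30.5  99.2   0.   50.4  24. ]
shift [-0.0003 -0.0005  0.0777] rot [-0.1   0.01  0.02]
0.065 285.5 191.6 [39, 39, 39, 40, 39, 39, 40, 40, 40, 40, 40, 40, 37, 28, 15, 12, 12, 12, 13, 13, 13, 12, 13, 12, 13, 13, 13, 13, 11, 13, 12, 12, 12, 13, 12, 17, 28, 37, 38, 38, 38, 38, 38, 38, 38, 39, 39, 40, 39]
0.09 280.8 229.5 [40, 41, 41, 41, 41, 41, 41, 41, 40, 40, 40, 40, 38, 29, 16, 14, 13, 12, 13, 13, 11, 13, 13, 13, 13, 13, 13, 13, 13, 14, 13, 12, 13, 13, 13, 14, 22, 34, 40, 41, 40, 39, 39, 40, 39, 39, 38, 38, 39]
```

```bash
echo '{"sx":[0,0,0,0,0],"sy":[0,0,0,0,0],"sz":[0.03,0.06,0.0775,0.0775,0.0775],"ax":[0,0,0,0,0],"ay":[0,0,0,0,0],"az":[0,0,0,0,0],"finger_gap":[0.4,0.4,0.4,0.4,0.4]}' > next.json && python3 steer.py next.json|grep -E "pos|forc"
python3 - <<'E'
from h import *
from scipy.spatial.transform import Rotation as Ro
st();P,yaw=lev(185.2,.008,.06);
s=bot.read_state();R=np.array(s["tcp_rot"]);p=np.array(s["position"])
for f in(1,2,3,4,5,6,8,10):
    Q=Ro.from_euler("z",-f,degrees=True).as_matrix();o=np.r_[S,p[2]]
    print(f,(R.T@(Q@(p-o)+o-p)).round(4))
E
```

```text
position: [0.4092, -0.3532, 0.0625]
force: [0.7, -0.4, 0.2]
grasp_force: 0.0
22.3 [ 0.4092 -0.3532  0.0625] yaw -76.73 F [ 0.74 -0.39  0.17] op 0.4 gf 0.0 j [-52.7  37.7 101.7   0.   40.3  24. ]
shift [-0.0018 -0.0026  0.0025] rot [ 0.22 -0.13  0.07]
1 [ 0.0002 -0.0016 -0.    ]
2 [ 0.0004 -0.0031 -0.    ]
3 [ 0.0006 -0.0047 -0.    ]
4 [ 0.0009 -0.0062 -0.    ]
5 [ 0.0012 -0.0077 -0.    ]
6 [ 0.0015 -0.0093 -0.    ]
8 [ 0.0022 -0.0123 -0.    ]
10 [ 0.003  -0.0154 -0.0001]
```

```bash
echo '{"sx":[0.0004,0.0009,0.0015,0.0022],"sy":[-0.0031,-0.0062,-0.0093,-0.0123],"sz":[0.001,0.002,0.002,0.002],"ax":[0,0,0,0],"ay":[0,0,0,0],"az":[2,4,6,8],"finger_gap":[0.4,0.4,0.4,0.4]}' > next.json && python3 steer.py next.json|grep -E "pos|forc"
python3 -c "
from h import *
st()"
echo '{"sx":[0.0004,0.0009,0.0015],"sy":[-0.0031,-0.0062,-0.0093],"sz":[0,0,0],"ax":[0,0,0],"ay":[0,0,0],"az":[2,4,6],"finger_gap":[0.4,0.4,0.4]}' > next.json && python3 steer.py next.json|grep -E "pos|forc"
python3 -c "
from h import *
st()"
```

```text
position: [0.4086, -0.3411, 0.0615]
force: [0.4, -1.3, 0.1]
grasp_force: 0.9
22.7 [ 0.4086 -0.3411  0.0615] yaw -84.83 F [ 0.39 -1.31  0.14] op 0.401 gf 0.88 j [-51.9  37.4 103.    0.   39.2  32.9]
position: [0.41, -0.3345, 0.062]
force: [-2.4, -5.4, -1.2]
grasp_force: 2.7
23.0 [ 0.41   -0.3345  0.062 ] yaw -90.79 F [-2.43 -5.35 -1.2 ] op 0.402 gf 2.68 j [-5.130e+01  3.710e+01  1.037e+02 -1.000e-01  3.850e+01  3.960e+01]
```

```bash
echo '{"sx":[0.0004,0.0009,0.0015],"sy":[-0.0031,-0.0062,-0.0093],"sz":[0,0,0],"ax":[0,0,0],"ay":[0,0,0],"az":[2,4,6],"finger_gap":[0.4,0.4,0.4]}' > next.json && python3 steer.py next.json|grep -E "pos|forc"
echo '{"sx":[0.0004,0.0009],"sy":[-0.0031,-0.0062],"sz":[0,0],"ax":[0,0],"ay":[0,0],"az":[2,4],"finger_gap":[0.4,0.4]}' > next.json && python3 steer.py next.json|grep -E "pos|forc"
python3 -c "
from h import *
st()"
```

```text
position: [0.4112, -0.325, 0.0619]
force: [-3.2, -6.2, -0.2]
grasp_force: 2.8
position: [0.4127, -0.319, 0.0619]
force: [-4.8, -7.0, 0.7]
grasp_force: 3.6
23.5 [ 0.4127 -0.319   0.0619] yaw -100.77 F [-4.76 -7.01  0.7 ] op 0.396 gf 3.61 j [-49.9  36.8 104.7  -0.2  37.8  51. ]
```

```bash
cat > f.py <<'E'
from h import *
s=bot.read_state();p=np.array(s["position"][:2])-S;e=p/np.hypot(*p);t=np.array([e[1],-e[0]]);F=np.array(s["force"][:2])
print(round(s["time_s"],2),"ang",np.degrees(np.arctan2(p[1],p[0])).round(1),"r",np.hypot(*p).round(4),"push",(-F@t).round(2),"rad",(F@e).round(2),"z",round(s["force"][2],1),round(s["position"][2],4),"gf",round(s["grasp_force"],1))
E
echo '{"sx":[0.0004],"sy":[-0.0031],"sz":[0],"ax":[0],"ay":[0],"az":[2],"finger_gap":[0.4]}' > next.json && python3 steer.py next.json >/dev/null; python3 f.py
echo '{"sx":[0.0004],"sy":[-0.0031],"sz":[0],"ax":[0],"ay":[0],"az":[2],"finger_gap":[0.4]}' > next.json && python3 steer.py next.json >/dev/null; python3 f.py
echo '{"sx":[0.0002],"sy":[-0.0016],"sz":[0],"ax":[0],"ay":[0],"az":[1],"finger_gap":[0.4]}' > next.json && python3 steer.py next.json >/dev/null; python3 f.py
echo '{"sx":[0.0002],"sy":[-0.0016],"sz":[0],"ax":[0],"ay":[0],"az":[1],"finger_gap":[0.4]}' > next.json && python3 steer.py next.json >/dev/null; python3 f.py
```

```text
23.6 ang 162.9 r 0.0888 push 8.26 rad 2.22 z -0.7 0.0619 gf 3.6
23.7 ang 160.8 r 0.0888 push 8.33 rad 2.54 z -0.7 0.0618 gf 3.6
23.8 ang 159.6 r 0.0889 push 8.08 rad 2.77 z 0.1 0.0618 gf 3.6
23.9 ang 158.6 r 0.0889 push 7.76 rad 2.4 z -0.1 0.0618 gf 3.6
```

```bash
cat >> f.py <<'E'
R=np.array(s["tcp_rot"]);f=R.T@s["force"];m=R.T@s["moment"];print("tool F",f.round(2),"M",m.round(3),"contact x if y=.0174:",((m[2]+.0174*f[0])/f[1]).round(4))
E
echo '{"sx":[0.0002],"sy":[-0.0016],"sz":[0],"ax":[0],"ay":[0],"az":[1],"finger_gap":[0.4]}' > next.json && python3 steer.py next.json >/dev/null; python3 f.py
echo '{"sx":[0.0002],"sy":[-0.0016],"sz":[0],"ax":[0],"ay":[0],"az":[1],"finger_gap":[0.4]}' > next.json && python3 steer.py next.json >/dev/null; python3 f.py
echo '{"sx":[0.0002],"sy":[-0.0016],"sz":[0],"ax":[0],"ay":[0],"az":[1],"finger_gap":[0.4]}' > next.json && python3 steer.py next.json >/dev/null; python3 f.py
echo '{"sx":[0.0002],"sy":[-0.0016],"sz":[0],"ax":[0],"ay":[0],"az":[1],"finger_gap":[0.4]}' > next.json && python3 steer.py next.json >/dev/null; python3 f.py
```

```text
24.0 ang 157.6 r 0.0889 push 6.91 rad 3.4 z -0.1 0.0618 gf 3.6
tool F [-3.95  6.61  0.08] M [-1.274 -0.698  0.015] contact x if y=.0174: -0.0082
24.1 ang 156.5 r 0.089 push 7.31 rad 2.04 z 0.3 0.0618 gf 3.6
tool F [-2.64  7.12 -0.29] M [-1.242 -0.642  0.085] contact x if y=.0174: 0.0054
24.2 ang 155.5 r 0.089 push 8.15 rad 3.8 z 1.3 0.0618 gf 3.6
tool F [-4.46  7.81 -1.28] M [-1.28  -0.656  0.064] contact x if y=.0174: -0.0018
24.3 ang 154.4 r 0.089 push 7.09 rad 4.04 z 0.7 0.0618 gf 3.6
tool F [-4.62  6.73 -0.66] M [-1.314 -0.633  0.047] contact x if y=.0174: -0.0049
```

```bash
echo '{"sx":[0.0002,0.0004,0.0006],"sy":[-0.0016,-0.0031,-0.0047],"sz":[0,0,0],"ax":[0,0,0],"ay":[0,0,0],"az":[1,2,3],"finger_gap":[0.4,0.4,0.4]}' > next.json && python3 steer.py next.json >/dev/null; python3 f.py
echo '{"sx":[0.0002,0.0004],"sy":[-0.0016,-0.0031],"sz":[0,0],"ax":[0,0],"ay":[0,0],"az":[1,2],"finger_gap":[0.4,0.4]}' > next.json && python3 steer.py next.json >/dev/null; python3 f.py
echo '{"sx":[0.0002,0.0004],"sy":[-0.0016,-0.0031],"sz":[0,0],"ax":[0,0],"ay":[0,0],"az":[1,2],"finger_gap":[0.4,0.4]}' > next.json && python3 steer.py next.json >/dev/null; python3 f.py
```

```text
24.6 ang 151.3 r 0.0891 push 7.21 rad 1.43 z 1.7 0.0617 gf 3.6
tool F [-2.04  7.06 -1.65] M [-1.239 -0.644  0.032] contact x if y=.0174: -0.0004
24.8 ang 149.2 r 0.0892 push 7.06 rad 1.42 z 0.5 0.0617 gf 3.6
tool F [-2.03  6.91 -0.44] M [-1.367 -0.558  0.017] contact x if y=.0174: -0.0027
25.0 ang 147.2 r 0.0892 push 7.16 rad 2.51 z 1.3 0.0617 gf 3.6
tool F [-3.13  6.91 -1.26] M [-1.31  -0.547  0.019] contact x if y=.0174: -0.0052
```

```bash
echo '{"sx":[0.0002,0.0004],"sy":[-0.0016,-0.0031],"sz":[0,0],"ax":[0,0],"ay":[0,0],"az":[1,2],"finger_gap":[0.4,0.4]}' > next.json && python3 steer.py next.json >/dev/null; python3 f.py
echo '{"sx":[0.0002,0.0004],"sy":[-0.0016,-0.0031],"sz":[0,0],"ax":[0,0],"ay":[0,0],"az":[1,2],"finger_gap":[0.4,0.4]}' > next.json && python3 steer.py next.json >/dev/null; python3 f.py
```

```text
25.2 ang 145.1 r 0.0893 push 7.55 rad 1.28 z 0.5 0.0616 gf 3.6
tool F [-1.95  7.41 -0.47] M [-1.268 -0.574  0.042] contact x if y=.0174: 0.0011
25.4 ang 143.1 r 0.0893 push 7.5 rad 0.83 z 0.9 0.0616 gf 3.6
tool F [-1.5   7.39 -0.9 ] M [-1.251 -0.452  0.013] contact x if y=.0174: -0.0017
```

```bash
for i in 1; do echo '{"sx":[0.0002,0.0004],"sy":[-0.0016,-0.0031],"sz":[0,0],"ax":[0,0],"ay":[0,0],"az":[1,2],"finger_gap":[0.4,0.4]}' > next.json && python3 steer.py next.json >/dev/null; python3 f.py; done
echo '{"sx":[0.0002,0.0004],"sy":[-0.0016,-0.0031],"sz":[0,0],"ax":[0,0],"ay":[0,0],"az":[1,2],"finger_gap":[0.4,0.4]}' > next.json && python3 steer.py next.json >/dev/null; python3 f.py
echo '{"sx":[0.0002,0.0004],"sy":[-0.0016,-0.0031],"sz":[0,0],"ax":[0,0],"ay":[0,0],"az":[1,2],"finger_gap":[0.4,0.4]}' > next.json && python3 steer.py next.json >/dev/null; python3 f.py
echo '{"sx":[0.0002,0.0004],"sy":[-0.0016,-0.0031],"sz":[0,0],"ax":[0,0],"ay":[0,0],"az":[1,2],"finger_gap":[0.4,0.4]}' > next.json && python3 steer.py next.json >/dev/null; python3 f.py
```

```text
25.6 ang 141.0 r 0.0894 push 7.81 rad 0.93 z 2.0 0.0616 gf 3.6
tool F [-1.63  7.7  -2.  ] M [-1.28  -0.453  0.039] contact x if y=.0174: 0.0014
25.8 ang 139.0 r 0.0894 push 6.23 rad 0.57 z 1.3 0.0616 gf 3.6
tool F [-1.13  6.15 -1.3 ] M [-1.319 -0.465  0.064] contact x if y=.0174: 0.0072
26.0 ang 137.0 r 0.0894 push 6.68 rad 1.21 z 0.8 0.0616 gf 3.5
tool F [-1.81  6.54 -0.79] M [-1.259 -0.413  0.064] contact x if y=.0174: 0.005
26.2 ang 135.0 r 0.0895 push 7.12 rad 1.36 z 0.4 0.0615 gf 3.5
tool F [-2.02  6.97 -0.43] M [-1.293 -0.386  0.005] contact x if y=.0174: -0.0043
```

```bash
echo '{"sx":[0.0002,0.0004],"sy":[-0.0016,-0.0031],"sz":[0,0],"ax":[0,0],"ay":[0,0],"az":[1,2],"finger_gap":[0.4,0.4]}' > next.json && python3 steer.py next.json >/dev/null; python3 f.py
echo '{"sx":[0.0002,0.0004],"sy":[-0.0016,-0.0031],"sz":[0,0],"ax":[0,0],"ay":[0,0],"az":[1,2],"finger_gap":[0.4,0.4]}' > next.json && python3 steer.py next.json >/dev/null; python3 f.py
echo '{"sx":[0.0002,0.0004],"sy":[-0.0016,-0.0031],"sz":[0,0],"ax":[0,0],"ay":[0,0],"az":[1,2],"finger_gap":[0.4,0.4]}' > next.json && python3 steer.py next.json >/dev/null; python3 f.py
echo '{"sx":[0.0002,0.0004],"sy":[-0.0016,-0.0031],"sz":[0,0],"ax":[0,0],"ay":[0,0],"az":[1,2],"finger_gap":[0.4,0.4]}' > next.json && python3 steer.py next.json >/dev/null; python3 f.py
```

```text
26.4 ang 133.0 r 0.0894 push 7.03 rad 0.58 z 1.2 0.0615 gf 3.5
tool F [-1.22  6.95 -1.22] M [-1.302 -0.349  0.053] contact x if y=.0174: 0.0045
26.6 ang 130.9 r 0.0895 push 6.71 rad -0.37 z 0.8 0.0615 gf 3.5
tool F [-0.25  6.72 -0.81] M [-1.309 -0.269  0.071] contact x if y=.0174: 0.0099
26.8 ang 129.0 r 0.0895 push 7.63 rad -0.38 z 1.0 0.0615 gf 3.8
tool F [-0.33  7.64 -0.94] M [-1.387 -0.267  0.033] contact x if y=.0174: 0.0035
27.0 ang 127.1 r 0.0895 push 8.62 rad 0.79 z 0.7 0.0615 gf 4.3
tool F [-1.56  8.51 -0.69] M [-1.515 -0.216  0.074] contact x if y=.0174: 0.0055
```

```bash
echo '{"sx":[0.0002,0.0004],"sy":[-0.0016,-0.0031],"sz":[0,0],"ax":[0,0],"ay":[0,0],"az":[1,2],"finger_gap":[0.4,0.4]}' > next.json && python3 steer.py next.json >/dev/null; python3 f.py
echo '{"sx":[0.0002,0.0004],"sy":[-0.0016,-0.0031],"sz":[0,0],"ax":[0,0],"ay":[0,0],"az":[1,2],"finger_gap":[0.4,0.4]}' > next.json && python3 steer.py next.json >/dev/null; python3 f.py
```

```text
27.2 ang 125.3 r 0.0894 push 8.77 rad -0.55 z 0.7 0.0615 gf 4.8
tool F [-0.22  8.79 -0.69] M [-1.757 -0.114  0.02 ] contact x if y=.0174: 0.0019
27.4 ang 123.5 r 0.0894 push 10.34 rad -0.54 z 1.7 0.0615 gf 5.4
tool F [-0.33 10.36 -1.7 ] M [-1.912 -0.096  0.022] contact x if y=.0174: 0.0015
```

```bash
echo '{"sx":[0.0002],"sy":[-0.0016],"sz":[0],"ax":[0],"ay":[0],"az":[1],"finger_gap":[0.4]}' > next.json && python3 steer.py next.json >/dev/null; python3 f.py
echo '{"sx":[0.0002],"sy":[-0.0016],"sz":[0],"ax":[0],"ay":[0],"az":[1],"finger_gap":[0.4]}' > next.json && python3 steer.py next.json >/dev/null; python3 f.py
```

```text
27.5 ang 122.5 r 0.0894 push 10.17 rad -0.03 z 0.7 0.0614 gf 5.7
tool F [-0.82 10.13 -0.69] M [-1.97  -0.104  0.007] contact x if y=.0174: -0.0007
27.6 ang 121.6 r 0.0894 push 11.61 rad -0.44 z 0.4 0.0614 gf 6.0
tool F [-0.52 11.61 -0.41] M [-2.062  0.017 -0.01 ] contact x if y=.0174: -0.0017
```

```bash
echo '{"sx":[0.0002,0.0004],"sy":[-0.0016,-0.0031],"sz":[0,0],"ax":[0,0],"ay":[0,0],"az":[1,2],"finger_gap":[0.4,0.4]}' > next.json && python3 steer.py next.json >/dev/null; python3 f.py
echo '{"sx":[0.0002],"sy":[-0.0016],"sz":[0],"ax":[0],"ay":[0],"az":[1],"finger_gap":[0.4]}' > next.json && python3 steer.py next.json >/dev/null; python3 f.py
echo '{"sx":[0.0002],"sy":[-0.0016],"sz":[0],"ax":[0],"ay":[0],"az":[1],"finger_gap":[0.4]}' > next.json && python3 steer.py next.json >/dev/null; python3 f.py
```

```text
27.8 ang 119.8 r 0.0893 push 13.23 rad -2.23 z 0.8 0.0614 gf 6.5
tool F [ 1.17 13.37 -0.77] M [-2.295  0.051  0.008] contact x if y=.0174: 0.0021
27.9 ang 118.9 r 0.0893 push 13.97 rad -2.3 z 0.7 0.0614 gf 6.8
tool F [ 1.2  14.11 -0.66] M [-2.382  0.109 -0.067] contact x if y=.0174: -0.0033
28.0 ang 118.0 r 0.0893 push 13.94 rad -2.34 z 1.7 0.0614 gf 7.1
tool F [ 1.26 14.09 -1.61] M [-2.48   0.122 -0.043] contact x if y=.0174: -0.0015
```

```bash
echo '{"sx":[0,0,0],"sy":[0,0,0],"sz":[0,0,0],"ax":[0,0,0],"ay":[0,0,0],"az":[0,0,0],"finger_gap":[0.4,0.4,0.4]}' > next.json && python3 steer.py next.json >/dev/null; python3 f.py
echo '{"sx":[-0.0004,-0.001,-0.001,-0.001,-0.001,-0.001,-0.001],"sy":[0.003,0.009,0.009,0.009,0.009,0.009,0.009],"sz":[0,0,0,-0.03,-0.08,-0.12,-0.12],"ax":[0,0,0,0,0,0,0],"ay":[0,0,0,0,0,0,0],"az":[-2,-4,-4,-4,-4,-4,-4],"finger_gap":[0.4,0.4,0.4,0.4,0.4,0.4,0.4]}' > next.json && python3 steer.py next.json|grep -E "pos|force"
python3 - <<'E'
from h import *; import pickle
st();gog([.4983,-.3422,.2],-57,0)
c=snap("wrist","u1");g=cv2.cvtColor(c["color"],7)
for k in(24,28,33,38):
    a=np.radians(k);print(k,proj(c,np.r_[S+.1118*np.array([np.cos(a),np.sin(a)]),.07]).round(1))
E
```

```text
28.3 ang 117.9 r 0.0893 push 13.02 rad -3.01 z 0.9 0.0613 gf 6.5
tool F [ 1.98 13.22 -0.85] M [-2.346  0.126  0.022] contact x if y=.0174: 0.0043
position: [0.4538, -0.2672, 0.1863]
force: [1.5, -0.4, 1.3]
grasp_force: 0.0
29.0 [ 0.4538 -0.2672  0.1863] yaw -143.79 F [ 1.51 -0.42  1.26] op 0.398 gf 0.0 j [-42.7  25.1  99.1   0.   54.7 101.1]
tcp [ 0.4983 -0.3422  0.181 ] shift [0.0866 0.0084 0.0067] rot [  0.57  -0.96 -86.79] zax [ 0.  0. -1.] down [-0.0173  0.0039  0.9998]
24 [169.4  89.9]
28 [168.1  98.5]
33 [167.4 109.3]
38 [167.6 120.1]
```

```bash
echo '{"sx":[0.01,0.02,0.03,0.04,0.05,0.06,0.07,0.08,0.0866,0.0866,0.0866,0.0866,0.0866],"sy":[0.001,0.002,0.003,0.004,0.005,0.006,0.007,0.008,0.0084,0.0084,0.0084,0.0084,0.0084],"sz":[0,0,0,0,0,0,0,0,0,0,0,0,0],"ax":[0,0,0,0,0,0,0,0,0.4,0.6,0.6,0.6,0.6],"ay":[0,0,0,0,0,0,0,0,-0.6,-1,-1,-1,-1],"az":[-8,-16,-24,-32,-40,-48,-56,-64,-72,-80,-82,-82,-82],"finger_gap":[0.5,0.5,0.5,0.5,0.5,0.5,0.5,0.5,0.5,0.5,0.5,0.5,0.5]}' > next.json && python3 steer.py next.json|grep pos
python3 - <<'E'
from h import *
st();c=snap("wrist","u2");g=cv2.GaussianBlur(cv2.cvtColor(c["color"],7),(3,3),0)
a=np.radians(29);h=proj(c,np.r_[S+.1118*np.array([np.cos(a),np.sin(a)]),.07]);X,Y=h.astype(int);print("pred@29",h)
w=g[Y-25:Y+26,X-30:X+31].astype(int)
cir=cv2.HoughCircles(g[Y-30:Y+31,X-35:X+36],3,1,20,param1=80,param2=10,minRadius=3,maxRadius=8)
for q in (cir[0] if cir is not None else [])[:3]:
    u,v=q[0]+X-35,q[1]+Y-30;p=onz(c,u,v,.07);d=p[:2]-S;print(u,v,q[2],p.round(4),"ang",np.degrees(np.arctan2(d[1],d[0])).round(2),"r",np.hypot(*d).round(4),"dark",g[int(v),int(u)])
gog([.4983,-.3422,.108],-61,0)
E
```

```text
position: [0.4939, -0.3387, 0.1789]
30.35 [ 0.4939 -0.3387  0.1789] yaw -61.83 F [-0.3   0.93 -0.36] op 0.501 gf 0.0 j [-45.1  31.6  87.7  -0.   61.8  16.7]
pred@29 [288.18765505  76.91937443]
289.5 77.5 3.35 [ 0.5962 -0.2892  0.07  ] ang 28.45 r 0.1113 dark 60
tcp [ 0.4983 -0.3422  0.089 ] shift [0.0027 0.0066 0.0899] rot [-0.96  0.29 -0.82] zax [ 0.  0. -1.] down [0.0052 0.0168 0.9998]
```

```bash
echo '{"sx":[0.0027,0.0027,0.0027,0.0027,0.0027,0.0027],"sy":[0.0066,0.0066,0.0066,0.0066,0.0066,0.0066],"sz":[0.01,0.04,0.07,0.0885,0.0885,0.0885],"ax":[-0.96,-0.96,-0.96,-0.96,-0.96,-0.96],"ay":[0.3,0.3,0.3,0.3,0.3,0.3],"az":[-0.3,-0.3,-0.3,-0.3,-0.3,-0.3],"finger_gap":[0.5,0.5,0.5,0.5,0.5,0.5]}' > next.json && python3 steer.py next.json|grep -E "pos|force"
python3 -c "
from h import *
st();gog([.4983,-.3422,.109],-61.5,0)"
```

```text
position: [0.4987, -0.3428, 0.091]
force: [0.3, 0.1, 1.0]
grasp_force: 0.0
31.0 [ 0.4987 -0.3428  0.091 ] yaw -61.5 F [0.31 0.05 1.04] op 0.497 gf 0.0 j [-45.1  38.5  91.2   0.   50.3  16.4]
tcp [ 0.4983 -0.3422  0.09  ] shift [-0.0001 -0.0007  0.001 ] rot [ 0.05 -0.02  0.  ] zax [ 0.  0. -1.] down [-3.e-04 -8.e-04  1.e+00]
```

```bash
echo '{"sx":[0,0,0,0,0,0,0,0],"sy":[-0.0005,-0.0005,-0.0005,-0.0005,-0.0005,-0.0005,-0.0005,-0.0005],"sz":[0.0008,0.0008,0.0008,0.0008,0.0008,0.0008,0.0008,0.0008],"ax":[0,0,0,0,0,0,0,0],"ay":[0,0,0,0,0,0,0,0],"az":[0,0,0,0,0,0,0,0],"finger_gap":[0,0,0,0,0,0,0,0]}' > next.json && python3 steer.py next.json|grep -E "pos|force|open"
python3 -c "
from h import *
st()"
```

```text
position: [0.4981, -0.3421, 0.0904]
force: [-2.7, 1.1, 3.5]
opening: 0.114
grasp_force: 29.9
31.8 [ 0.4981 -0.3421  0.0904] yaw -61.48 F [-2.68  1.12  3.52] op 0.114 gf 29.95 j [-45.1  38.5  91.3   0.   50.2  16.4]
```

```bash
echo '{"sx":[0,0,0,0,0,0,0,0,0],"sy":[0,0,0,0,0,0,0,0,0],"sz":[-0.005,-0.01,-0.015,-0.02,-0.03,-0.05,-0.08,-0.1,-0.1],"ax":[0,0,0,0,0,0,0,0,0],"ay":[0,0,0,0,0,0,0,0,0],"az":[0,0,0,0,0,0,0,0,0],"finger_gap":[0,0,0,0,0,0,0,0,0]}' > next.json && python3 steer.py next.json|grep -E "pos|force"
python3 - <<'E'
from h import *
st()
# target: key at (.47,-.03), arm at 110 deg -> tool y at 20 (closing line); approach
gog([.462,-.03,.2],20,0);gog([.462,-.03,.0495],20,0)
E
```

```text
position: [0.5003, -0.3443, 0.1943]
force: [0.6, -0.0, -0.6]
grasp_force: 30.0
32.7 [ 0.5003 -0.3443  0.1943] yaw -61.48 F [ 0.57 -0.   -0.58] op 0.116 gf 29.95 j [-45.1  30.5  86.8  -0.   62.1  16.4]
tcp [ 0.462 -0.03   0.181] shift [ 0.1164 -0.2946  0.0107] rot [  0.58   0.26 -81.48] zax [ 0.  0. -1.] down [-0.0028 -0.0098  0.9999]
tcp [ 0.462  -0.03    0.0305] shift [ 0.116  -0.296   0.1612] rot [  0.58   0.26 -81.48] zax [ 0.  0. -1.] down [-0.0028 -0.0098  0.9999]
```

```bash
python3 -c "
from h import *
gog([.45,-.03,.2],20,0)"
echo '{"sx":[0.011,0.022,0.034,0.045,0.056,0.067,0.078,0.09,0.1,0.11,0.1107,0.1107,0.1107,0.1107],"sy":[-0.022,-0.05,-0.075,-0.1,-0.135,-0.17,-0.205,-0.24,-0.27,-0.29,-0.3052,-0.3052,-0.3052,-0.3052],"sz":[-0.015,-0.015,-0.015,-0.015,-0.015,-0.015,-0.015,-0.01,0,0.01,0.01,0.01,0.01,0.01],"ax":[0,0,0,0,0,0,0,0,0.5,0.6,0.6,0.6,0.6,0.6],"ay":[0,0,0,0,0,0,0,0,0.2,0.3,0.3,0.3,0.3,0.3],"az":[-8,-16,-24,-32,-40,-48,-56,-64,-72,-80,-81.5,-81.5,-81.5,-81.5],"finger_gap":[0,0,0,0,0,0,0,0,0,0,0,0,0,0]}' > next.json && python3 steer.py next.json|grep -E "pos|force"
python3 -c "
from h import *
st();gog([.45,-.03,.054],20,0)"
```

```text
tcp [ 0.45  -0.03   0.181] shift [ 0.1059 -0.3003  0.0106] rot [  0.58   0.26 -81.48] zax [ 0.  0. -1.] down [-0.0028 -0.0098  0.9999]
position: [0.4508, -0.0225, 0.1803]
force: [-0.1, -0.4, -1.6]
grasp_force: 30.0
34.1 [ 0.4508 -0.0225  0.1803] yaw 19.89 F [-0.06 -0.37 -1.62] op 0.109 gf 29.95 j [-17.3  20.9 108.7   0.3  50.7 -37.4]
tcp [ 0.45  -0.03   0.035] shift [-0.0079 -0.003   0.1453] rot [-0.12 -0.42 -0.11] zax [ 0.  0. -1.] down [-0.0073  0.0022  1.    ]
```

```bash
echo '{"sx":[-0.002,-0.002,-0.002,-0.002,-0.002,-0.002],"sy":[0,0,0,0,0,0],"sz":[0.04,0.085,0.125,0.145,0.145,0.145],"ax":[-0.1,-0.1,-0.1,-0.1,-0.1,-0.1],"ay":[-0.4,-0.4,-0.4,-0.4,-0.4,-0.4],"az":[0,0,0,0,0,0],"finger_gap":[0,0,0,0,0,0]}' > next.json && python3 steer.py next.json|grep -E "pos|force"
echo '{"sx":[0,0,0],"sy":[0,0,0],"sz":[0.002,0.003,0.003],"ax":[0,0,0],"ay":[0,0,0],"az":[0,0,0],"finger_gap":[0,0,0]}' > next.json && python3 steer.py next.json|grep -E "pos|force"
echo '{"sx":[0,0,0],"sy":[0,0,0],"sz":[0.001,0.002,0.002],"ax":[0,0,0],"ay":[0,0,0],"az":[0,0,0],"finger_gap":[0,0,0]}' > next.json && python3 steer.py next.json|grep -E "pos|force"
```

```text
position: [0.4503, -0.023, 0.035]
force: [0.1, 0.8, -1.0]
grasp_force: 30.0
position: [0.4501, -0.0223, 0.0327]
force: [-0.3, 0.5, -2.3]
grasp_force: 30.0
position: [0.4498, -0.0221, 0.0304]
force: [-0.4, -0.5, 5.0]
grasp_force: 30.0
```

Touchdown (5 N at the expected height). Release and rise.

```bash
echo '{"sx":[0,0,0,0,0,0,0,0,0,0,0],"sy":[0,0,0,0,0,0,0,0,0,0,0],"sz":[0,0,0,0,0,-0.03,-0.07,-0.11,-0.13,-0.13,-0.13],"ax":[0,0,0,0,0,0,0,0,0,0,0],"ay":[0,0,0,0,0,0,0,0,0,0,0],"az":[0,0,0,0,0,0,0,0,0,0,0],"finger_gap":[0.5,0.5,0.5,0.5,0.5,0.5,0.5,0.5,0.5,0.5,0.5]}' > next.json && python3 steer.py next.json|grep -E "pos|force|open"
python3 - <<'E'
from h import *
st();c=snap("wrist","v1");g=cv2.GaussianBlur(cv2.cvtColor(c["color"],7),(3,3),0)
a=np.radians(110);h=proj(c,np.r_[np.array([.4498,-.0221])+.1118*np.array([np.cos(a),np.sin(a)]),.01]);X,Y=h.astype(int);print("hole pred",h)
cir=cv2.HoughCircles(g[Y-30:Y+31,X-35:X+36],3,1,20,param1=80,param2=10,minRadius=3,maxRadius=8);print(None if cir is None else cir[0][:3]+[X-35,Y-30,0])
# bystanders and nut lever from the fixed camera, before/after
t=cv2.imread("pics/top0.png");n=snap("top","top1")["color"][...,::-1]
d=cv2.absdiff(t,n).max(2)>40
for k,(x0,x1,y0,y1) in dict(mug=(90,135,215,265),bowl=(375,408,208,250),onion=(408,435,200,228)).items():print(k,d[y0:y1,x0:x1].mean().round(3))
E
```

```text
position: [0.4496, -0.0222, 0.1598]
force: [-0.0, 0.1, -0.2]
opening: 0.5
grasp_force: 0.0
36.4 [ 0.4496 -0.0222  0.1598] yaw 20.02 F [-0.02  0.13 -0.22] op 0.5 gf 0.0 j [-17.1  22.9 110.2   0.   47.1 -37.2]
hole pred [281.32840334  83.0454667 ]
[[282.5         84.5          3.79999995]]
mug 0.443
bowl 0.0
onion 0.0
```

Run:
```python
import cv2,numpy as np
for f in("top0","top1","side0"):
    h=cv2.cvtColor(cv2.imread(f"pics/{f}.png"),cv2.COLOR_BGR2HSV);r=h[205:275,80:145] if f!="side0" else h[115:155,225:270]
    m=cv2.inRange(r,(7,150,50),(18,255,255));i=np.argwhere(m);print(f,len(i),i.mean(0).round(1),r[...,2].mean())
from h import *
s=snap("side","side1");r=cv2.cvtColor(s["color"],cv2.COLOR_RGB2HSV)[115:155,225:270];i=np.argwhere(cv2.inRange(r,(7,150,50),(18,255,255)));print("side1",len(i),i.mean(0).round(1))
```

```text
top0 931 [32.4 32. ] 91.29164835164835
top1 854 [32.  30.7] 104.18395604395604
side0 495 [19.6 23.9] 94.73
side1 55 [17.1 18.2]
```

```bash
python3 -c "
from h import *
print(bot.hand_in());st()"
```

```text
the job is handed in; nothing more can be done
None
the job is handed in; nothing more can be done
```

The job is handed in at about 36.5 s: the nut was tightened at about 13.5–14 N measured push with the key holding the screw (turned about 5°), and the key stands upright about 5 cm from its old spot, moved toward the robot to clear the basket; the washer force could not be read directly and no verdict came back.

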